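# Make up the cart kit: bent seat and wheels

### The arm

A 7-joint arm with a two-finger parallel gripper is mounted at the origin on the work surface. World frame = base frame: x ahead of the robot, y to its left, z up, the work surface at z = 0. Lengths are in m, angles in rad, forces in N, time in s.
With the tool pointing down it reaches from about 0.425 to 0.875 m from the base axis. Payload 4.7 kg.
Tool frame: the origin (TCP) lies between the finger pads; the fingertips stand 25 mm ahead of it and the grasp point (between the pads) lies 6 mm ahead of it; z points along the fingers, y is the line along which they close (so a half turn about z gives the same grasp; the last joint's range is limited). The gripper opens to 85 mm and grips with 20 to 120 N. Pads are 22 mm wide; open, the fingers measure 114 mm over their backs; the gripper's body (76 mm by 85 mm) begins 54 mm behind the grasp point. The pads swing forward as they close: fully open they stand 13 mm farther back than shut.
Start: joints at [1.32, 0.321, -0.07, 1.45, 0.023, 1.371, -0.057], TCP at [0.17, -0.627, 0.256] pointing down, gripper open.
Joint ranges: [-2.86, 2.86], [-0.3, 2.09], [-1.38, 1.24], [0.06, 2.45], [-1.56, 4.7], [0.09, 2.05], [-2.69, 2.69]. Speed limits (rad/s): [2.57, 2.57, 3.14, 3.14, 3.14, 3.14, 3.14].

### API

Orientations are given as a rotation vector (axis times angle).
In Python, from station import monitor, imaging, workorder gives the robot as it stands.
- The arm moves only by the tool servo_tool, never from a script. Its arguments are lists of equal length, an entry for each row: "offset": the shift along the tool's x, y, z in mm, a list of three; "turn": the turn, a rotation vector about the tool's x, y, z in rad, a list of three; "claw": the finger opening in mm, from 0 to 85.4. In form: {"offset": [[x, y, z], ...], "turn": [[wx, wy, wz], ...], "claw": [claw, ...]}. A call has 1 to 12 rows; each row is the pose to reach, as a shift and turn from the pose commanded when the call began, along the tool's axes at that moment; what a row does not reach only later rows make up. A row lasts 1/8 s, in which the tool goes at most 62.5 mm and 10.7 degrees, less where a joint would pass 70% of its speed; a pose out of reach is approached as far as the arm can. A call with a gripper value outside its range is refused whole. The fingers move at their own pace and stop on an object; "newtons" is the grip in N (left out, the last holds). Time passes only in rows, so rows that repeat a pose let the fingers close. It gives the time, the measured TCP pose, the force, the opening and the grip force at its end, in the units of the state.
- monitor.state(): the state, without advancing time (a new reading comes with each control period).
- imaging.read_camera(name): name is "side" or "top" or "wrist"; returns the picture (420x560x3 uint8, red, green, blue); there is no depth.
- imaging.calibration(name): a dict with "fx", "fy", "cx", "cy" (pixels), "T" (4x4, takes a point from camera to world coordinates). Camera axes: x right, y down, z forward; pixel columns grow to the right and rows downward; lengths in m; the calibration is good to about 2 mm. A picture is of the moment at which its call begins: read the wrist's pose just before it. calibration takes no time and is no camera call; for the wrist camera it gives the pose at the moment of the call.
- workorder.close_job(): hands the job in; it is judged then, once.
The state is a dict: "t": time; "joint_pos": joint angles; "joint_vel": joint speeds; "tau": joint torques, N m; "tcp_pos": TCP position; "tcp_rot": TCP orientation; "contact_force": force on the tool from outside, world axes, zero at the start; "wrist_torque": the same for the moment, N m; "gripper_width": finger opening in m; "grip_force": force on a finger pad.
Only numpy, scipy, OpenCV 4.12 (cv2) and the standard library are available. Lean on these libraries where they do the work, as an engineer would, in place of code of your own. Each camera call takes 0.05 s, during which the arm holds its last target. There are 200 camera calls.

### The job

Make up the kit for one pull-along cart: turn both keepers on the bending mould well aside and leave them so, lift the bent-plywood seat out of the mould and lay it, curving upwards, on the two cradle battens in the tote. Stack wheels flat in the tote's slotted tube until the top of the stack reaches the red fill line and no higher (one may be in already), and leave the spare wheels on the bench outside the tote. Leave the axles, the tape measure and the sanding block where they lie.

Things in the scene. Friction and masses are not known exactly. Their poses are not given: they have to be found in the camera images.
- mould: fixed plywood bending mould, base 300 x 104 x 18 mm, origin under its centre on the bench, x along its length. The seat lies on a concave former 44 mm wide between end blocks 69 mm high that carry the keepers. Edge fences (62 mm high, 32 mm off the centre line) guide the seat 62 to 96 mm from mid-length; between them its edges stand free for the fingers
- seat: bent-plywood cart seat, dark walnut faces, a strip 60 mm wide, 9 mm thick, 186 mm long, both ends curved up about 25 mm (underside radius 184 mm). Origin at the middle of its underside, x along its length, z up. Starts in the mould, the middle of its underside 34 mm above the bench. Grip it at mid-length across its width from above, fingertips a little below its underside
- tote: fixed plywood kit tote, outside 270 (x) x 260 (y) mm, floor 10 mm thick, walls 10 mm thick and 50 mm high, origin under its centre. In it stands a blue tube, inside diameter 65 mm, outside 71 mm, with a flared lip (80 mm across) 101 mm above the bench, open from rim to floor by two 40 mm slots towards the tote's +y and -y, through which fingers holding a wheel across the tote's y can be lowered
- tube_line (a point): point on the tube's axis at the height of the red fill line (centre of the band), 80 mm above the tote's floor (on which the lowest wheel rests) and 11 mm below the lip; axes as the tote's. Five stacked wheels reach it
- seat_bay (a point): point in the tote midway between two grey felted cradle battens (14 mm wide, 90 mm long across the tote's y, tops 22 mm above the tote's floor, centred 50 mm either side of this point along x), at the height of their tops. A seat lying on them along the tote's x has the middle of its underside about 5 mm below this point
- keeper_a (a joint): keeper on the mould's -x end: a flat steel bar 78 x 24 x 12 mm that turns level about a vertical pivot on the mould's centre line, 115 mm from the mould's centre, and stays where it is left. 0: it points to the mould's middle, over the seat's end; positive is counter-clockwise seen from above; stops at -1.75 and +1.75 rad; about 0.06 N m to turn
- keeper_a_peg (a point): middle of that keeper's upright red peg (14 mm in diameter, 32 mm tall, from 82 to 114 mm above the bench), 52 mm from the pivot
- keeper_b (a joint): keeper on the mould's +x end: a flat steel bar 78 x 24 x 12 mm that turns level about a vertical pivot on the mould's centre line, 115 mm from the mould's centre, and stays where it is left. 0: it points to the mould's middle, over the seat's end; positive is counter-clockwise seen from above; stops at -1.75 and +1.75 rad; about 0.06 N m to turn
- keeper_b_peg (a point): middle of that keeper's upright red peg (14 mm in diameter, 32 mm tall, from 82 to 114 mm above the bench), 52 mm from the pivot
- wheel1: wooden cart wheel, a disc 60 mm in diameter and 16 mm thick, red ring on both faces; origin at its centre, z is its axle axis (either face may be up). Starts lying on the bench between mould and tote, or is absent
- wheel2: wooden cart wheel, a disc 60 mm in diameter and 16 mm thick, red ring on both faces; origin at its centre, z is its axle axis (either face may be up). Starts lying on the bench between mould and tote, or is absent
- wheel3: wooden cart wheel, a disc 60 mm in diameter and 16 mm thick, red ring on both faces; origin at its centre, z is its axle axis (either face may be up). Starts lying on the bench between mould and tote, or is absent
- wheel4: wooden cart wheel, a disc 60 mm in diameter and 16 mm thick, red ring on both faces; origin at its centre, z is its axle axis (either face may be up). Starts lying on the bench between mould and tote, or is absent
- wheel5: wooden cart wheel, a disc 60 mm in diameter and 16 mm thick, red ring on both faces; origin at its centre, z is its axle axis (either face may be up). Starts lying on the bench between mould and tote, or is absent
- wheel6: wooden cart wheel, a disc 60 mm in diameter and 16 mm thick, red ring on both faces; origin at its centre, z is its axle axis (either face may be up). Starts lying on the bench between mould and tote, or is absent
- wheel7: wooden cart wheel, a disc 60 mm in diameter and 16 mm thick, red ring on both faces; origin at its centre, z is its axle axis (either face may be up). Starts at the bottom of the tube, or is absent
- axles: two square axle blanks taped together, 30 x 100 x 14 mm, lying in the tote beside the tube; bystander
- tape: yellow tape measure, 70 x 68 x 36 mm; bystander
- sandblock: cork sanding block, 110 x 62 x 36 mm; bystander

How it is judged:
At the end, for the whole second after the job is handed in: Both keepers turned 1.0 rad or more; seat at rest on the battens, curving up, within 30 mm along and 25 mm across of the bay point and 0.25 rad of the tote's x; wheels flat in the tube, stack top within 6 mm of the line; other wheels on the bench, over 150 mm from the tote's centre ((value of joint keeper_a above 1 rad or value of joint keeper_a below -1 rad) and (value of joint keeper_b above 1 rad or value of joint keeper_b below -1 rad) and x of seat in the frame of seat_bay between -0.03 and 0.03 m and y of seat in the frame of seat_bay between -0.025 and 0.025 m and z of seat in the frame of seat_bay between -0.018 and 0.006 m and angle between seat's own z axis and vertical below 0.22 rad and angle between the x axis of seat and the x axis of tote, either way round below 0.25 rad and linear speed of each of seat, wheel1, wheel2, wheel3, wheel4, wheel5, wheel6, wheel7 below 0.02 m/s and ((horizontal distance between wheel1 and tube_line below 0.008 m and angle between the z axis of wheel1 and the z axis of tote, either way round below 0.12 rad and z of wheel1 in the frame of tube_line between -0.014 and -0.002 m) or (horizontal distance between wheel2 and tube_line below 0.008 m and angle between the z axis of wheel2 and the z axis of tote, either way round below 0.12 rad and z of wheel2 in the frame of tube_line between -0.014 and -0.002 m) or (horizontal distance between wheel3 and tube_line below 0.008 m and angle between the z axis of wheel3 and the z axis of tote, either way round below 0.12 rad and z of wheel3 in the frame of tube_line between -0.014 and -0.002 m) or (horizontal distance between wheel4 and tube_line below 0.008 m and angle between the z axis of wheel4 and the z axis of tote, either way round below 0.12 rad and z of wheel4 in the frame of tube_line between -0.014 and -0.002 m) or (horizontal distance between wheel5 and tube_line below 0.008 m and angle between the z axis of wheel5 and the z axis of tote, either way round below 0.12 rad and z of wheel5 in the frame of tube_line between -0.014 and -0.002 m) or (horizontal distance between wheel6 and tube_line below 0.008 m and angle between the z axis of wheel6 and the z axis of tote, either way round below 0.12 rad and z of wheel6 in the frame of tube_line between -0.014 and -0.002 m) or (horizontal distance between wheel7 and tube_line below 0.008 m and angle between the z axis of wheel7 and the z axis of tote, either way round below 0.12 rad and z of wheel7 in the frame of tube_line between -0.014 and -0.002 m)) and ((horizontal distance between wheel1 and tube_line below 0.008 m and angle between the z axis of wheel1 and the z axis of tote, either way round below 0.12 rad and z of wheel1 in the frame of tube_line between -0.085 and -0.002 m) or (horizontal distance between wheel1 and tote above 0.15 m and height (world z) of wheel1 between 0 and 0.045 m)) and ((horizontal distance between wheel2 and tube_line below 0.008 m and angle between the z axis of wheel2 and the z axis of tote, either way round below 0.12 rad and z of wheel2 in the frame of tube_line between -0.085 and -0.002 m) or (horizontal distance between wheel2 and tote above 0.15 m and height (world z) of wheel2 between 0 and 0.045 m)) and ((horizontal distance between wheel3 and tube_line below 0.008 m and angle between the z axis of wheel3 and the z axis of tote, either way round below 0.12 rad and z of wheel3 in the frame of tube_line between -0.085 and -0.002 m) or (horizontal distance between wheel3 and tote above 0.15 m and height (world z) of wheel3 between 0 and 0.045 m)) and ((horizontal distance between wheel4 and tube_line below 0.008 m and angle between the z axis of wheel4 and the z axis of tote, either way round below 0.12 rad and z of wheel4 in the frame of tube_line between -0.085 and -0.002 m) or (horizontal distance between wheel4 and tote above 0.15 m and height (world z) of wheel4 between 0 and 0.045 m)) and ((horizontal distance between wheel5 and tube_line below 0.008 m and angle between the z axis of wheel5 and the z axis of tote, either way round below 0.12 rad and z of wheel5 in the frame of tube_line between -0.085 and -0.002 m) or (horizontal distance between wheel5 and tote above 0.15 m and height (world z) of wheel5 between 0 and 0.045 m)) and ((horizontal distance between wheel6 and tube_line below 0.008 m and angle between the z axis of wheel6 and the z axis of tote, either way round below 0.12 rad and z of wheel6 in the frame of tube_line between -0.085 and -0.002 m) or (horizontal distance between wheel6 and tote above 0.15 m and height (world z) of wheel6 between 0 and 0.045 m)) and ((horizontal distance between wheel7 and tube_line below 0.008 m and angle between the z axis of wheel7 and the z axis of tote, either way round below 0.12 rad and z of wheel7 in the frame of tube_line between -0.085 and -0.002 m) or (horizontal distance between wheel7 and tote above 0.15 m and height (world z) of wheel7 between 0 and 0.045 m))); the robot touches nothing.
It fails at once if the axles, the tape measure or the sanding block moved by more than 40 mm (distance of any of axles, tape, sandblock from where it was at the start of the episode above 0.04 m).
Of wheel1, wheel2, wheel3, wheel4, wheel5, wheel6, wheel7 only 5 to 7 are there at a start; the rules pass over those that are not, and their reading is None.
At some moment in a run one of wheel1, wheel2, wheel3, wheel4, wheel5, wheel6 may be knocked a few centimetres aside while the robot is not near it.
Once in a run the grip may slacken for a moment while it holds something.
It also fails if it takes over 210 s, if anything falls off the work surface, if the arm or the gripper's body presses on something with over 40 N, if the wrist force passes 120 N, or if a joint passes its speed limit or range.

## Working session

There is one attempt and no reset: what is moved stays moved. The work goes in short steps, Python scripts to look and compute and a tool call to move; the robot and the scene stay as the last step left them, time stands still between calls to the robot, and variables do not carry over. Pictures are saved under pics/ and viewed, at most 16 in all, crops included, and the job is handed in when it is done.

Besides the shell and the picture viewer there is one more tool, called after ">>>" as name(argument=value, ...), one argument or row to a line, values as JSON. servo_tool: Moves the arm, as the interface text tells. Its arguments: {"type":"object","properties":{"offset":{"type":"array"},"turn":{"type":"array"},"claw":{"type":"array"},"newtons":{"type":"number"}},"required":["offset","turn","claw"]}

```bash
mkdir -p pics
cat > h.py <<'E'
import numpy as np, cv2
from station import monitor, imaging, workorder
from scipy.spatial.transform import Rotation as R
def grab(n,f=None):
    c=imaging.calibration(n); im=imaging.read_camera(n)
    if f: cv2.imwrite(f'pics/{f}.png',im[:,:,::-1])
    return im,c
def ray(c,u,v,z):
    T=np.array(c['T']); d=T[:3,:3]@[(u-c['cx'])/c['fx'],(v-c['cy'])/c['fy'],1]; o=T[:3,3]
    return o+d*(z-o[2])/d[2]
def proj(c,p):
    T=np.array(c['T']); q=T[:3,:3].T@(np.array(p)-T[:3,3]); return c['fx']*q[0]/q[2]+c['cx'],c['fy']*q[1]/q[2]+c['cy']
def st(): 
    s=monitor.state(); return s
E
python3 - <<'E'
from h import *
s=st(); print(s)
for n in('top','side'):
    im,c=grab(n,n+'0'); print(n,c)
E
```

```text
{'t': 0.0, 'joint_pos': array([ 1.32008917,  0.32180496, -0.07006295,  1.45168859,  0.02260849,
        1.37079237, -0.05689443]), 'joint_vel': array([ 6.36969587e-05,  4.09394623e-04,  1.04622700e-03,  1.04556955e-04,
       -4.62580977e-04, -1.84032278e-05, -7.58579074e-05]), 'tau': array([ 7.45729139e-04, -4.93578994e+01, -3.81457899e-01, -3.14333117e+01,
        1.31659277e-02,  1.13452045e-02,  1.64315162e-05]), 'tcp_pos': array([ 0.16992981, -0.62688238,  0.25522818]), 'tcp_rot': array([-3.11223683e+00, -4.14523922e-01,  5.72499947e-04]), 'contact_force': array([ 0.09279333,  0.27474687, -0.18141305]), 'wrist_torque': array([-0.00262265, -0.0113599 ,  0.00183458]), 'grip_force': 0.0, 'gripper_width': 0.0852538983298705}
top {'fx': 490.9556008299688, 'fy': 490.9556008299688, 'cx': 285.00435938663185, 'cy': 215.02435662025138, 'T': array([[-1.60972086e-03, -9.85195036e-01,  1.71429724e-01,
         3.43558342e-01],
       [-9.99948181e-01, -1.37410360e-04, -1.01791767e-02,
        -2.82500622e-05],
       [ 1.00520306e-02, -1.71437227e-01, -9.85143763e-01,
         1.24351888e+00],
       [ 0.00000000e+00,  0.00000000e+00,  0.00000000e+00,
         1.00000000e+00]])}
side {'fx': 490.13475051367544, 'fy': 490.13475051367544, 'cx': 290.1136248674802, 'cy': 205.09412839742382, 'T': array([[ 0.99430468, -0.07620616,  0.07450387,  0.46228262],
       [-0.10654314, -0.69370258,  0.7123379 , -0.9053871 ],
       [-0.002601  , -0.71621879, -0.69787097,  0.98392213],
       [ 0.        ,  0.        ,  0.        ,  1.        ]])}
```

View pics/top0.png

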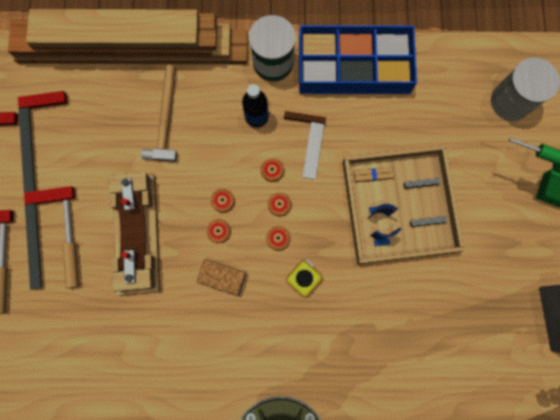

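View pics/side0.png

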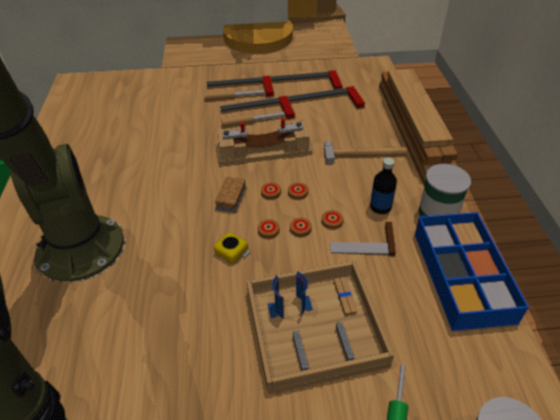

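```bash
cat > wheels.py <<'E'
from h import *
def wheels(im,c,z=0.016):
    hsv=cv2.cvtColor(im,cv2.COLOR_RGB2HSV); h,s,v=cv2.split(hsv)
    m=(((h<8)|(h>172))&(s>140)&(v>90)).astype(np.uint8)
    m=cv2.morphologyEx(m,cv2.MORPH_CLOSE,np.ones((9,9)))
    n,l,stt,ce=cv2.connectedComponentsWithStats(m)
    return [(ce[i].round(1),stt[i][4],ray(c,*ce[i],z).round(4)) for i in range(1,n) if stt[i][4]>15]
E
python3 - <<'E'
from wheels import *
im,c=grab('top')
for w in wheels(im,c): print(*w)
for n,p in dict(m1=(132,176),m2=(134,291)).items(): print(n,ray(c,*p,.018))
for n,p in dict(tl=(345,153),tr=(445,150),br=(461,248),bl=(358,264)).items(): print(n,ray(c,*p,.05))
for n,p in dict(b1=(422,183),b2=(429,221)).items(): print(n,ray(c,*p,.032))
a=cv2.resize(im[165:305,95:170],None,fx=4.2,fy=4.2,interpolation=2)
b=cv2.resize(im[140:280,335:470],None,fx=3.5,fy=3.5,interpolation=2)
o=np.zeros((588,790,3),np.uint8);o[:588,:315]=a;o[:490,317:317+472]=b[:,:472]
cv2.imwrite('pics/crop0.png',o[:,:,::-1])
E
```

```text
[355.5  34. ] 26 [ 1.0563 -0.205   0.016 ]
[371.   44.5] 16 [ 1.0256 -0.2462  0.016 ]
[40.3 98.9] 489 [0.8674 0.631  0.016 ]
[  6.6 116.9] 155 [0.8174 0.7147 0.016 ]
[271.6 168.7] 206 [0.6786 0.0217 0.016 ]
[ 47.2 194.8] 565 [0.6093 0.5922 0.016 ]
[221.7 199.5] 210 [0.5974 0.1486 0.016 ]
[279.  203.3] 212 [0.5874 0.0026 0.016 ]
[123.6 200.9] 30 [0.5936 0.3977 0.016 ]
[  4.4 215.4] 118 [0.5561 0.6952 0.016 ]
[217.6 230.4] 215 [0.5178 0.1572 0.016 ]
[277.7 237.5] 219 [0.4998 0.0057 0.016 ]
[123.6 254.4] 33 [0.4574 0.3901 0.016 ]
m1 [0.65821014 0.37902792 0.018     ]
m2 [0.36706641 0.35908461 0.018     ]
tl [ 0.71032049 -0.16419527  0.05      ]
tr [ 0.71858694 -0.41816246  0.05      ]
br [ 0.46937063 -0.44309062  0.05      ]
bl [ 0.43051431 -0.18949542  0.05      ]
b1 [ 0.63702492 -0.36079884  0.032     ]
b2 [ 0.53922451 -0.37354952  0.032     ]
```

View pics/crop0.png

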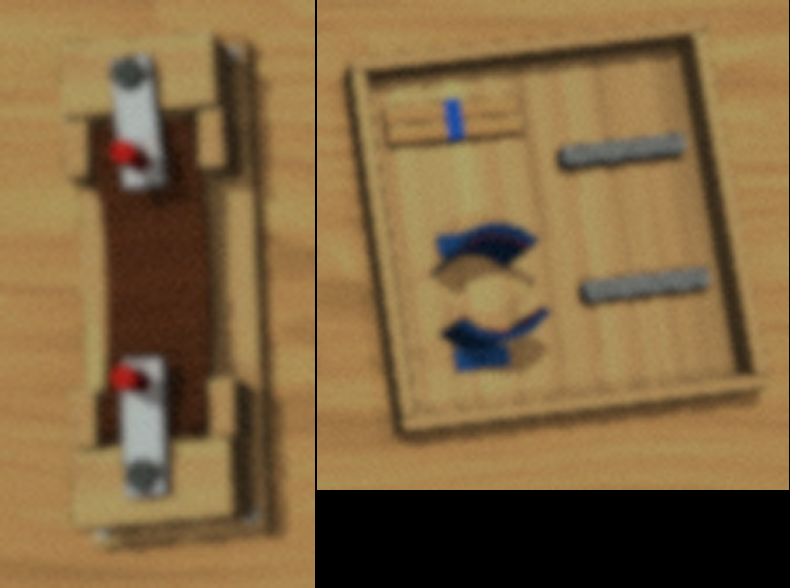

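```bash
cat >> h.py <<'E'
def plan(p,yaw,s=None,pose=None):
    "offset mm, turn for tcp at p, tool down, tool x at yaw; pose=(pos,yaw) commanded start else measured"
    s=s or st()
    if pose: p0=np.array(pose[0]); R0=R.from_euler('z',pose[1])*R.from_euler('x',np.pi)
    else: p0=s['tcp_pos']; R0=R.from_rotvec(s['tcp_rot'])
    R1=R.from_euler('z',yaw)*R.from_euler('x',np.pi)
    d=R0.inv().apply(np.array(p)-p0)*1000; t=(R0.inv()*R1).as_rotvec()
    n=max(np.linalg.norm(d)/62.5,np.degrees(np.linalg.norm(t))/10.7)
    print('offset',d.round(1),'turn',t.round(3),'rows %.1f'%n, 't',s['t'])
def yawof(s=None):
    x=R.from_rotvec((s or st())['tcp_rot']).as_matrix()[:,0]; return np.arctan2(x[1],x[0])
E
python3 - <<'E'
from h import *
im,c=grab('top')
P=dict(peg1=(123.6,200.9,.098),peg2=(123.6,254.4,.098),piv1=(126.2,182.1,.081),piv2=(129,278.1,.081))
Q={k:ray(c,*v) for k,v in P.items()}
for k,v in Q.items(): print(k,v.round(4))
d=Q['piv1']-Q['piv2']; print('mould',(Q['piv1']+Q['piv2'])/2,np.linalg.norm(d),np.arctan2(d[1],d[0]))
print('tube',ray(c,384.4,220,.101))
plan([.54,-.27,.30],.1)
print(yawof())
E
```

```text
peg1 [0.5769 0.371  0.098 ]
peg2 [0.4498 0.3641 0.098 ]
piv1 [0.6268 0.3728 0.081 ]
piv2 [0.3958 0.3538 0.081 ]
mould [0.51128117 0.36329962 0.081     ] 0.2318202124355147 0.08179383299853032
tube [ 0.53047261 -0.24669253  0.101     ]
offset [ 450.5 -247.8  -44.1] turn [-0.001  0.     0.165] rows 8.3 t 0.2
0.2648326342049877
```

>>> servo_tool(
  offset=[
    [450, -248, -44],
    [450, -248, -44],
    [450, -248, -44],
    [450, -248, -44],
    [450, -248, -44],
    [450, -248, -44],
    [450, -248, -44],
    [450, -248, -44],
    [450, -248, -44],
    [450, -248, -44],
  ],
  turn=[
    [0, 0, 0.165],
    [0, 0, 0.165],
    [0, 0, 0.165],
    [0, 0, 0.165],
    [0, 0, 0.165],
    [0, 0, 0.165],
    [0, 0, 0.165],
    [0, 0, 0.165],
    [0, 0, 0.165],
    [0, 0, 0.165],
  ],
  claw=[85, 85, 85, 85, 85, 85, 85, 85, 85, 85],
)

```text
t: 1.45
tcp_pos: [0.5399, -0.2694, 0.3]
tcp_rot: [-3.137, -0.16, 0.001]
contact_force: [-0.6, -0.1, -0.2]
gripper_width: 0.085
grip_force: 0.0
```

Run:
```python
from h import *
s=st(); print(s['t'],s['tcp_pos'],yawof(s),s['joint_pos'].round(2))
im,c=grab('wrist','w1'); print(c)
```

```text
1.45 [ 0.53991614 -0.26941936  0.30000503] 0.10219712028831579 [ 0.74  0.23 -0.38  1.5   0.08  1.44 -1.11]
{'fx': 374.29453313175577, 'fy': 374.29453313175577, 'cx': 286.17506226068065, 'cy': 212.68439691185543, 'T': array([[ 1.02485052e-01, -9.55003789e-01, -2.78324591e-01,
         6.11549583e-01],
       [-9.94734506e-01, -9.83140348e-02, -2.89415383e-02,
        -2.62216486e-01],
       [ 2.76065251e-04,  2.79825149e-01, -9.60050941e-01,
         4.18863936e-01],
       [ 0.00000000e+00,  0.00000000e+00,  0.00000000e+00,
         1.00000000e+00]])}
```

View pics/w1.png

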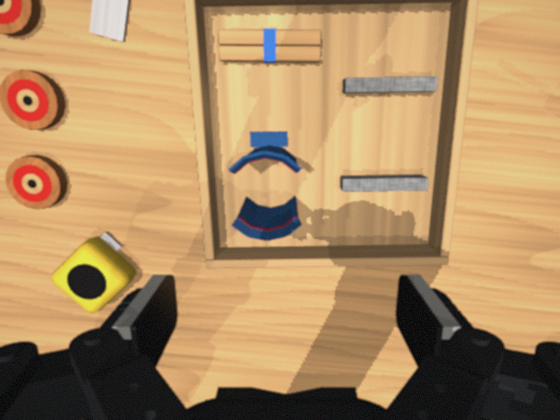

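```bash
cat > tube.py <<'E'
from wheels import *
def tube(im,c,z=.101,show=True):
    "outer lip extremes -> centre (rays at lip height)"
    h,s,v=cv2.split(cv2.cvtColor(im,cv2.COLOR_RGB2HSV))
    m=((h>100)&(h<125)&(s>110)).astype(np.uint8)
    n,l,stt,ce=cv2.connectedComponentsWithStats(m)
    for i in range(1,n):
        if stt[i][4]>60:
            x,y,w,hh,a=stt[i]; print('blue',x,y,x+w-1,y+hh-1,a,ray(c,ce[i][0],ce[i][1],z).round(4))
    return m
E
python3 - <<'E'
from tube import *
im=cv2.imread('pics/w1.png')[:,:,::-1].copy()
c=imaging.calibration('wrist')
tube(im,c)
for p in [(266,147),(267,241),(231,170),(300,168),(234,231),(300,230)]: print(p,ray(c,*p,.101).round(4))
for p in [(389.5,85),(384.5,182)]: print('bat',p,ray(c,*p,.032).round(4))
for p in [(192,3),(209,260),(452,255),(470,3)]: print('corner',p,ray(c,*p,.05).round(4))
for w in wheels(im,c): print(*w)
a=cv2.resize(im[120:250,215:320],None,fx=5,fy=4.6,interpolation=2);cv2.imwrite('pics/tb.png',a[:,:,::-1])
E
```

```text
blue 264 29 275 61 365 [ 0.6526 -0.247   0.101 ]
blue 230 132 299 171 1117 [ 0.5721 -0.2531  0.101 ]
blue 240 198 295 227 988 [ 0.5154 -0.2576  0.101 ]
blue 233 218 299 238 522 [ 0.5001 -0.2576  0.101 ]
(266, 147) [ 0.5737 -0.2512  0.101 ]
(267, 241) [ 0.4898 -0.2592  0.101 ]
(231, 170) [ 0.5512 -0.2231  0.101 ]
(300, 168) [ 0.5588 -0.2816  0.101 ]
(234, 231) [ 0.4964 -0.2289  0.101 ]
(300, 230) [ 0.5032 -0.2877  0.101 ]
bat (389.5, 85) [ 0.6376 -0.3636  0.032 ]
bat (384.5, 182) [ 0.5417 -0.3754  0.032 ]
corner (192, 3) [ 0.6867 -0.1736  0.05  ]
corner (209, 260) [ 0.4428 -0.1987  0.05  ]
corner (452, 255) [ 0.4741 -0.4552  0.05  ]
corner (470, 3) [ 0.711  -0.4176  0.05  ]
[11.3 12.3] 334 [0.6682 0.0086 0.016 ]
[27.3 99.7] 1009 [0.5875 0.0008 0.016 ]
[ 31.8 182.9] 834 [0.4995 0.0041 0.016 ]
[254.3 225.2] 39 [ 0.4751 -0.242   0.016 ]
```

View pics/tb.png

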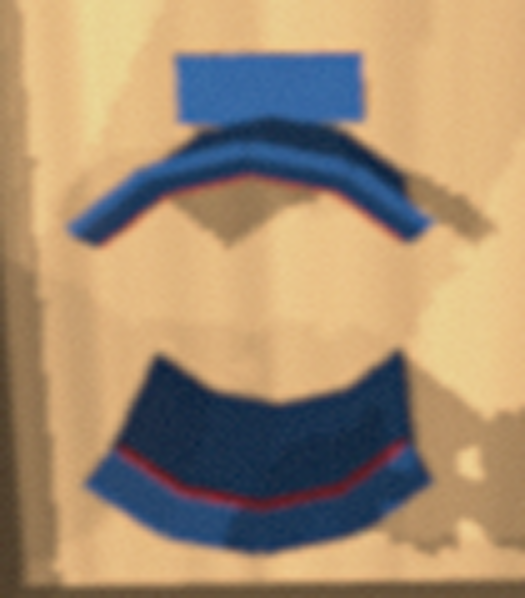

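>>> servo_tool(
  offset=[
    [36, -632, 0],
    [36, -632, 0],
    [36, -632, 0],
    [36, -632, 0],
    [36, -632, 0],
    [36, -632, 0],
    [36, -632, 0],
    [36, -632, 0],
    [36, -632, 0],
    [36, -632, 0],
    [36, -632, 0],
    [36, -632, 0],
  ],
  turn=[
    [0, 0, 0.02],
    [0, 0, 0.02],
    [0, 0, 0.02],
    [0, 0, 0.02],
    [0, 0, 0.02],
    [0, 0, 0.02],
    [0, 0, 0.02],
    [0, 0, 0.02],
    [0, 0, 0.02],
    [0, 0, 0.02],
    [0, 0, 0.02],
    [0, 0, 0.02],
  ],
  claw=[40, 40, 40, 40, 40, 40, 40, 40, 40, 40, 40, 40],
)

```text
t: 3.0
tcp_pos: [0.5134, 0.3603, 0.2995]
tcp_rot: [3.137, 0.122, -0.001]
contact_force: [0.8, -0.2, 0.2]
gripper_width: 0.04
grip_force: 0.0
```

Run:
```python
from wheels import *
s=st(); print(s['t'],s['tcp_pos'],yawof(s),s['joint_pos'].round(2))
im,c=grab('wrist','w2')
for w in wheels(im,c,.114): print(*w)
```

```text
3.0 [0.51336932 0.36026074 0.29951234] 0.07783495064432856 [-0.04  0.35 -0.8   1.42  0.26  1.47 -2.33]
[63.1 60.5] 4249 [0.6032 0.5359 0.114 ]
[496.7 107.6] 982 [0.5951 0.2005 0.114 ]
[285.8 117. ] 202 [0.5751 0.3648 0.114 ]
[471.7 182.4] 850 [0.5347 0.2071 0.114 ]
[282.5 259.1] 269 [0.4542 0.3582 0.114 ]
```

View pics/w2.png

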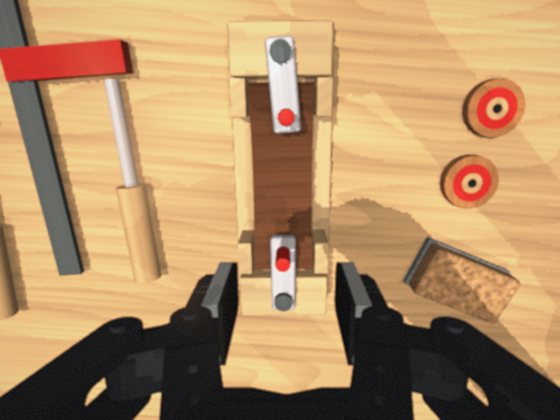

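Run:
```python
from h import *
c=imaging.calibration('wrist'); print(np.array(c['T'])[:3,3])
for n,p in dict(pivb=(280,51,.081),piva=(283,301,.081),pegbtop=(286.3,117,.114),pegatop1=(282.5,252,.114),pegatop2=(282.5,266,.114)).items(): print(n,ray(c,*p).round(4))
print('edges', [ray(c,u,190,.043).round(4) for u in (252,313)])
print('endblock', [ray(c,*p,.069).round(4) for p in ((230,24),(334,24),(240,313),(328,311))])
im,t=grab('top')
h,s,v=cv2.split(cv2.cvtColor(im[160:300,100:165].copy(),cv2.COLOR_RGB2HSV))
m=((h<10)&(s>90)&(v<110)).astype(np.uint8)
n,l,q,ce=cv2.connectedComponentsWithStats(m)
for i in range(1,n):
    if q[i][4]>100: print(q[i],ce[i],ray(t,ce[i][0]+100,ce[i][1]+160,.043))
for nm,p in dict(a=(.4498,.3641,.098),b=(.5769,.371,.098)).items(): print(nm,proj(c,p))
a=cv2.resize(cv2.imread('pics/w2.png')[220:320,230:340],None,fx=5,fy=5,interpolation=2);cv2.imwrite('pics/pa.png',a)
```

```text
[0.58562976 0.36489205 0.41862556]
pivb [0.6275 0.3723 0.081 ]
piva [0.3951 0.3526 0.081 ]
pegbtop [0.5758 0.3632 0.114 ]
pegatop1 [0.4614 0.3577 0.114 ]
pegatop2 [0.4482 0.3568 0.114 ]
edges [array([0.4983, 0.3923, 0.043 ]), array([0.5031, 0.3299, 0.043 ])]
endblock [array([0.6469, 0.4164, 0.069 ]), array([0.6537, 0.3284, 0.069 ]), array([0.3708, 0.3963, 0.069 ]), array([0.3801, 0.304 , 0.069 ])]
a (np.float64(274.82247365602524), np.float64(256.6115430364966))
b (np.float64(276.9379392845848), np.float64(114.1770602200248))
```

View pics/pa.png

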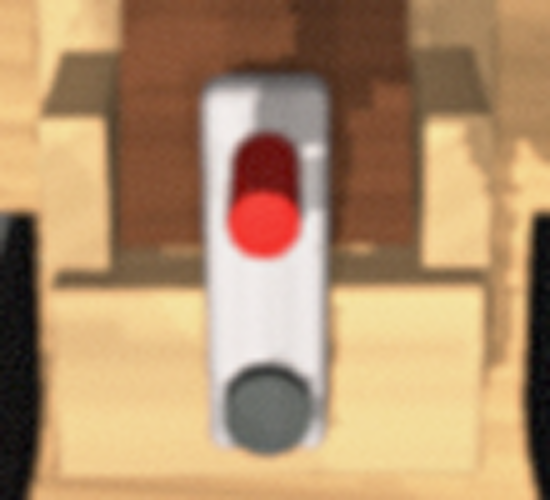

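```bash
cat > arc.py <<'E'
from h import *
def arc(piv,peg,psi,ang=1.35,n=8):
    v=np.array(peg)-piv; x=np.array([np.cos(psi),np.sin(psi)]); y=np.array([np.sin(psi),-np.cos(psi)])
    for k in range(1,n+1):
        a=ang*k/n; r=np.array([[np.cos(a),-np.sin(a)],[np.sin(a),np.cos(a)]])@v-v
        print((1000*r@x).round(),(1000*r@y).round(),'turn',round(-a,2))
E
python3 - <<'E'
from arc import *
plan([.575,.364,.15],.08); plan([.575,.364,.113],.08)
arc([.6275,.3725],[.575,.364],.08)
print(); arc([.3953,.353],[.4475,.357],.08)
E
```

```text
offset [ 61.1  -0.8 150. ] turn [ 0.002 -0.    -0.005] rows 2.6 t 3.1
offset [ 61.1  -0.9 187. ] turn [ 0.002 -0.    -0.005] rows 3.1 t 3.1
1.0 9.0 turn -0.17
4.0 17.0 turn -0.34
9.0 25.0 turn -0.51
14.0 32.0 turn -0.68
21.0 38.0 turn -0.84
29.0 43.0 turn -1.01
37.0 46.0 turn -1.18
46.0 48.0 turn -1.35

-1.0 -9.0 turn -0.17
-3.0 -17.0 turn -0.34
-6.0 -25.0 turn -0.51
-11.0 -33.0 turn -0.68
-17.0 -39.0 turn -0.84
-24.0 -44.0 turn -1.01
-32.0 -49.0 turn -1.18
-41.0 -51.0 turn -1.35
```

>>> servo_tool(
  offset=[
    [61, -1, 120],
    [61, -1, 120],
    [61, -1, 150],
    [61, -1, 187],
    [61, -1, 187],
    [61, -1, 187],
    [61, -1, 187],
    [61, -1, 187],
    [61, -1, 187],
  ],
  turn=[
    [0, 0, 0],
    [0, 0, 0],
    [0, 0, 0],
    [0, 0, 0],
    [0, 0, 0],
    [0, 0, 0],
    [0, 0, 0],
    [0, 0, 0],
    [0, 0, 0],
  ],
  claw=[40, 40, 40, 40, 40, 10, 10, 10, 10],
  newtons=25,
)

```text
t: 4.22
tcp_pos: [0.5743, 0.368, 0.1157]
tcp_rot: [-3.139, -0.124, -0.005]
contact_force: [-1.1, -2.6, 7.1]
gripper_width: 0.0129
grip_force: 25.0
```

>>> servo_tool(
  offset=[
    [1, 9, 0],
    [4, 17, 0],
    [9, 25, 0],
    [14, 32, 0],
    [21, 38, 0],
    [29, 43, 0],
    [37, 46, 0],
    [46, 48, 0],
    [46, 48, 0],
    [46, 48, 0],
    [46, 48, 0],
    [46, 48, -40],
  ],
  turn=[
    [0, 0, -0.17],
    [0, 0, -0.34],
    [0, 0, -0.51],
    [0, 0, -0.68],
    [0, 0, -0.84],
    [0, 0, -1.01],
    [0, 0, -1.18],
    [0, 0, -1.35],
    [0, 0, -1.35],
    [0, 0, -1.35],
    [0, 0, -1.35],
    [0, 0, -1.35],
  ],
  claw=[10, 10, 10, 10, 10, 10, 10, 10, 10, 40, 40, 40],
)

```text
t: 5.72
tcp_pos: [0.6212, 0.3225, 0.1499]
tcp_rot: [-2.371, -2.059, 0.01]
contact_force: [0.2, 0.6, 0.2]
gripper_width: 0.0402
grip_force: 0.0
```

Run:
```python
from wheels import *
s=st(); print(s['t'],s['tcp_pos'],yawof(s),s['joint_pos'].round(2))
plan([.4485,.357,.16],.08); plan([.4485,.357,.113],.08)
im,t=grab('top','t2')
for w in wheels(im,t,.114): print(*w)
```

```text
5.725 [0.62115024 0.32251285 0.14993851] 1.4302688477142966 [ 0.12  0.7  -0.97  1.41  0.57  1.34 -1.01]
offset [   9.9 -175.8   -9.2] turn [-0.002  0.007  1.35 ] rows 7.2 t 5.725
offset [  10.1 -175.6   37.8] turn [-0.002  0.007  1.35 ] rows 7.2 t 5.725
[40.8 99.1] 510 [0.8251 0.5794 0.114 ]
[  6.7 117.1] 167 [0.779  0.6572 0.114 ]
[271.5 168.7] 203 [0.6516 0.0201 0.114 ]
[ 47.6 195.1] 599 [0.5875 0.5439 0.114 ]
[222.1 199.1] 205 [0.5779 0.1358 0.114 ]
[278.9 203.4] 218 [0.5678 0.0026 0.114 ]
[  4.4 215.7] 126 [0.5384 0.6397 0.114 ]
[277.8 237.5] 223 [0.4873 0.0051 0.114 ]
[123.6 254.4] 36 [0.4483 0.359  0.114 ]
```

>>> servo_tool(
  offset=[
    [10, -176, -15],
    [10, -176, -15],
    [10, -176, -15],
    [10, -176, -15],
    [10, -176, -15],
    [10, -176, -15],
    [10, -176, -15],
    [10, -176, -15],
    [10, -176, -15],
    [10, -176, 34],
    [10, -176, 34],
    [10, -176, 34],
  ],
  turn=[
    [0, 0, 1.35],
    [0, 0, 1.35],
    [0, 0, 1.35],
    [0, 0, 1.35],
    [0, 0, 1.35],
    [0, 0, 1.35],
    [0, 0, 1.35],
    [0, 0, 1.35],
    [0, 0, 1.35],
    [0, 0, 1.35],
    [0, 0, 1.35],
    [0, 0, 1.35],
  ],
  claw=[40, 40, 40, 40, 40, 40, 40, 40, 40, 40, 40, 10],
)

```text
t: 7.28
tcp_pos: [0.4502, 0.3591, 0.1203]
tcp_rot: [-3.138, -0.127, -0.001]
contact_force: [1.0, 0.3, 0.6]
gripper_width: 0.0232
grip_force: 0.0
```

>>> servo_tool(
  offset=[
    [0, 0, 0],
    [0, 0, 0],
    [-1, -9, 0],
    [-3, -17, 0],
    [-6, -25, 0],
    [-11, -33, 0],
    [-17, -39, 0],
    [-24, -44, 0],
    [-32, -49, 0],
    [-41, -51, 0],
    [-41, -51, 0],
    [-41, -51, 0],
  ],
  turn=[
    [0, 0, 0],
    [0, 0, 0],
    [0, 0, -0.17],
    [0, 0, -0.34],
    [0, 0, -0.51],
    [0, 0, -0.68],
    [0, 0, -0.84],
    [0, 0, -1.01],
    [0, 0, -1.18],
    [0, 0, -1.35],
    [0, 0, -1.35],
    [0, 0, -1.35],
  ],
  claw=[10, 10, 10, 10, 10, 10, 10, 10, 10, 10, 10, 40],
)

```text
t: 8.78
tcp_pos: [0.4054, 0.4062, 0.1198]
tcp_rot: [2.373, 2.057, 0.001]
contact_force: [0.3, -0.2, -0.6]
gripper_width: 0.0302
grip_force: 0.0
```

Run:
```python
from wheels import *
s=st(); print(s['t'],s['tcp_pos'],yawof(s),s['joint_pos'].round(2),s['contact_force'])
plan([.511,.363,.30],.08)
im,t=grab('top','t2')
```

```text
8.775 [0.40539449 0.40618912 0.11980256] 1.4283588610819664 [ 0.07  0.51 -1.12  1.78  0.5   1.18 -1.35] [ 0.27303329 -0.18356864 -0.63349735]
offset [ -27.7  110.9 -180.1] turn [ 1.000e-03 -1.000e-03  1.348e+00] rows 7.2 t 8.775
```

>>> servo_tool(
  offset=[
    [0, 0, -60],
    [-28, 111, -150],
    [-28, 111, -150],
    [-28, 111, -150],
    [-28, 111, -150],
    [-28, 111, -150],
    [-28, 111, -150],
    [-28, 111, -150],
    [-28, 111, -150],
    [-28, 111, -150],
  ],
  turn=[
    [0, 0, 0],
    [0, 0, 1.35],
    [0, 0, 1.35],
    [0, 0, 1.35],
    [0, 0, 1.35],
    [0, 0, 1.35],
    [0, 0, 1.35],
    [0, 0, 1.35],
    [0, 0, 1.35],
    [0, 0, 1.35],
  ],
  claw=[40, 76, 76, 76, 76, 76, 76, 76, 76, 76],
)

```text
t: 10.07
tcp_pos: [0.5111, 0.3625, 0.2692]
tcp_rot: [3.138, 0.128, 0.0]
contact_force: [-0.4, 0.4, -0.1]
gripper_width: 0.076
grip_force: 0.0
```

Run:
```python
from wheels import *
s=st(); print(s['t'],s['tcp_pos'],yawof(s))
im,c=grab('wrist','w3')
t,tc=grab('top','t3')
o=np.zeros((420,800,3),np.uint8); o[:,:560]=im; o[:280,560:]=cv2.resize(t[160:300,100:220],None,fx=2,fy=2)
cv2.imwrite('pics/o3.png',o[:,:,::-1])
plan([.511,.363,.058],.083)
for w in wheels(im,c,.016): print(*w)
```

```text
10.075 [0.51109976 0.36245354 0.26918083] 0.08154933407604602
offset [ 1.000e-01 -4.000e-01  2.112e+02] turn [ 0.     0.    -0.002] rows 3.4 t 10.175
[57.1 53.3] 4348 [0.6101 0.5818 0.016 ]
[357.5  46.7] 400 [0.6383 0.3069 0.016 ]
[517.4 106.8] 1159 [0.5982 0.1471 0.016 ]
[489.  187.3] 978 [0.5186 0.1559 0.016 ]
[226.4 314.7] 394 [0.3504 0.4162 0.016 ]
```

View pics/o3.png

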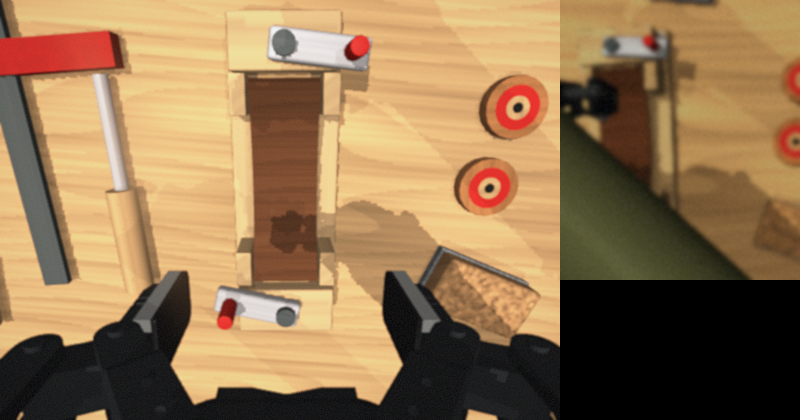

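>>> servo_tool(
  offset=[
    [0, 0, 60],
    [0, 0, 120],
    [0, 0, 170],
    [0, 0, 195],
    [0, 0, 217],
    [0, 0, 217],
    [0, 0, 217],
    [0, 0, 217],
    [0, 0, 217],
    [0, 0, 217],
  ],
  turn=[
    [0, 0, 0],
    [0, 0, 0],
    [0, 0, 0],
    [0, 0, 0],
    [0, 0, 0],
    [0, 0, 0],
    [0, 0, 0],
    [0, 0, 0],
    [0, 0, 0],
    [0, 0, 0],
  ],
  claw=[76, 76, 76, 76, 76, 76, 55, 55, 55, 55],
  newtons=70,
)

```text
t: 11.42
tcp_pos: [0.5119, 0.3638, 0.0541]
tcp_rot: [-3.137, -0.125, -0.004]
contact_force: [-0.8, -0.6, 5.9]
gripper_width: 0.0583
grip_force: 75.6
```

>>> servo_tool(
  offset=[
    [0, 0, -15],
    [0, 0, -40],
    [0, 0, -80],
    [0, 0, -130],
    [0, 0, -150],
    [0, 0, -150],
  ],
  turn=[
    [0, 0, 0],
    [0, 0, 0],
    [0, 0, 0],
    [0, 0, 0],
    [0, 0, 0],
    [0, 0, 0],
  ],
  claw=[55, 55, 55, 55, 55, 55],
)

```text
t: 12.18
tcp_pos: [0.5113, 0.3631, 0.2035]
tcp_rot: [-3.138, -0.125, -0.004]
contact_force: [-0.1, -0.6, -3.0]
gripper_width: 0.0581
grip_force: 75.4
```

Run:
```python
from wheels import *
s=st(); print(s['t'],s['tcp_pos'],yawof(s),s['gripper_width'],s['grip_force'])
plan([.590,-.3695,.20],.122)
im,c=grab('wrist','w4')
```

```text
12.175 [0.51134879 0.36306988 0.20346178] 0.07965211669189783 0.05814733272568922 75.36646127700806
offset [ 20.1 736.5   3.1] turn [-0.001 -0.002 -0.042] rows 11.8 t 12.175
```

View pics/w4.png

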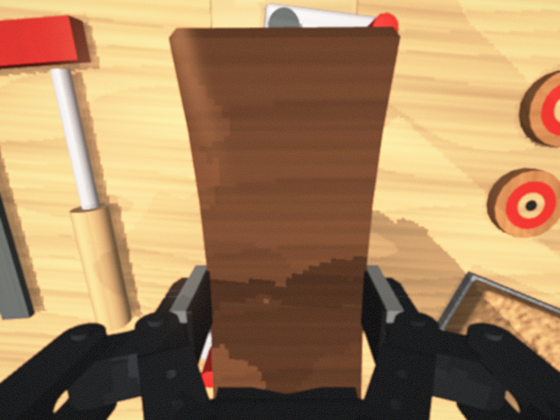

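>>> servo_tool(
  offset=[
    [20, 736, 3],
    [20, 736, 3],
    [20, 736, 3],
    [20, 736, 3],
    [20, 736, 3],
    [20, 736, 3],
    [20, 736, 3],
    [20, 736, 3],
    [20, 736, 3],
    [20, 736, 3],
    [20, 736, 3],
    [20, 736, 3],
  ],
  turn=[
    [0, 0, -0.042],
    [0, 0, -0.042],
    [0, 0, -0.042],
    [0, 0, -0.042],
    [0, 0, -0.042],
    [0, 0, -0.042],
    [0, 0, -0.042],
    [0, 0, -0.042],
    [0, 0, -0.042],
    [0, 0, -0.042],
    [0, 0, -0.042],
    [0, 0, -0.042],
  ],
  claw=[55, 55, 55, 55, 55, 55, 55, 55, 55, 55, 55, 55],
)

```text
t: 13.72
tcp_pos: [0.5875, -0.3724, 0.1956]
tcp_rot: [-3.134, -0.187, 0.007]
contact_force: [1.4, 1.4, -2.4]
gripper_width: 0.0577
grip_force: 75.4
```

>>> servo_tool(
  offset=[
    [0, 0, 0],
    [0, 0, 0],
    [0, 0, 40],
    [0, 0, 80],
    [0, 0, 80],
  ],
  turn=[
    [0, 0, 0],
    [0, 0, 0],
    [0, 0, 0],
    [0, 0, 0],
    [0, 0, 0],
  ],
  claw=[55, 55, 55, 55, 55],
)

```text
t: 14.35
tcp_pos: [0.5872, -0.3658, 0.1149]
tcp_rot: [-3.13, -0.196, 0.011]
contact_force: [0.3, 0.8, -1.8]
gripper_width: 0.0578
grip_force: 75.6
```

Run:
```python
from wheels import *
s=st(); print(s['t'],s['tcp_pos'],yawof(s),s['gripper_width'],s['grip_force'])
plan([.590,-.3695,.048],.122)
im,c=grab('top','t5'); im2,c2=grab('wrist','w5')
o=np.zeros((420,760,3),np.uint8); o[:,:560]=im2; o[:300,560:]=cv2.resize(im[110:260,360:460],None,fx=2,fy=2)
cv2.imwrite('pics/o5.png',o[:,:,::-1])
```

```text
14.35 [ 0.58717185 -0.36579494  0.11492653] 0.12493104907659264 0.05778435480860015 75.59969544410706
offset [ 2.8  4.4 66.9] turn [-0.006  0.007  0.003] rows 1.1 t 14.35
```

View pics/o5.png

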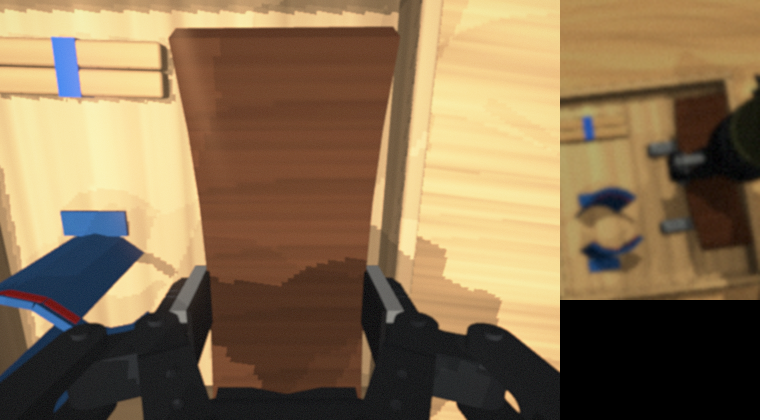

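>>> servo_tool(
  offset=[
    [2, 3, 25],
    [2, 3, 50],
    [2, 3, 60],
    [2, 3, 66],
    [2, 3, 66],
  ],
  turn=[
    [0, 0, 0],
    [0, 0, 0],
    [0, 0, 0],
    [0, 0, 0],
    [0, 0, 0],
  ],
  claw=[55, 55, 55, 55, 55],
)

```text
t: 15.08
tcp_pos: [0.5922, -0.3721, 0.0535]
tcp_rot: [3.136, 0.191, 0.001]
contact_force: [0.1, -0.1, -2.0]
gripper_width: 0.0577
grip_force: 75.6
```

>>> servo_tool(
  offset=[
    [0, 0, 3],
    [0, 0, 5],
    [0, 0, 5],
  ],
  turn=[
    [0, 0, 0],
    [0, 0, 0],
    [0, 0, 0],
  ],
  claw=[55, 55, 55],
)

```text
t: 15.45
tcp_pos: [0.5919, -0.3721, 0.0483]
tcp_rot: [3.136, 0.191, -0.0]
contact_force: [-1.0, -0.2, -1.5]
gripper_width: 0.058
grip_force: 75.6
```

>>> servo_tool(
  offset=[
    [0, 0, 0],
    [0, 0, 0],
    [0, 0, 0],
    [0, 0, -30],
    [0, 0, -80],
    [0, 0, -140],
    [0, 0, -180],
    [0, 0, -180],
  ],
  turn=[
    [0, 0, 0],
    [0, 0, 0],
    [0, 0, 0],
    [0, 0, 0],
    [0, 0, 0],
    [0, 0, 0],
    [0, 0, 0],
    [0, 0, 0],
  ],
  claw=[68, 68, 68, 68, 68, 76, 76, 76],
)

```text
t: 16.45
tcp_pos: [0.594, -0.3726, 0.2335]
tcp_rot: [3.131, 0.191, 0.011]
contact_force: [0.3, 1.2, -0.7]
gripper_width: 0.0759
grip_force: 0.0
```

Run:
```python
from tube import *
s=st(); print(s['t'],s['tcp_pos'],yawof(s),s['gripper_width'],s['grip_force'],s['contact_force'])
im2,c2=grab('wrist','w6')
tube(im2,c2)
h,sa,v=cv2.split(cv2.cvtColor(im2,cv2.COLOR_RGB2HSV))
m=((h<14)&(sa>90)&(v<150)&(v>30)).astype(np.uint8)
n,l,q,ce=cv2.connectedComponentsWithStats(m)
i=1+q[1:,4].argmax(); print(q[i],ce[i])
cn=cv2.findContours((l==i).astype(np.uint8),0,2)[0][0]; b=cv2.boxPoints(cv2.minAreaRect(cn)); print(b,[ray(c2,*p,.06).round(3) for p in b])
im,c=grab('top','t6')
for w in wheels(im,c): print(*w)
o=np.zeros((420,760,3),np.uint8); o[:,:560]=im2; o[:300,560:]=cv2.resize(im[110:260,360:460],None,fx=2,fy=2)
cv2.imwrite('pics/o6.png',o[:,:,::-1])
```

```text
16.45 [ 0.5939983  -0.37263129  0.23349859] 0.1217948913263326 0.07585756425924453 0.0 [ 0.2734944   1.15845076 -0.67065632]
blue 129 70 144 106 462 [ 0.6644 -0.2689  0.101 ]
blue 65 216 149 245 548 [ 0.5642 -0.2429  0.101 ]
blue 90 257 160 305 1848 [ 0.5259 -0.2621  0.101 ]
blue 76 296 127 323 610 [ 0.5005 -0.2435  0.101 ]
[  244    81    79   219 15234] [284.05212026 186.24143364]
[[244.  81.]
 [322.  81.]
 [322. 299.]
 [244. 299.]] [array([ 0.679, -0.332,  0.06 ]), array([ 0.686, -0.389,  0.06 ]), array([ 0.508, -0.416,  0.06 ]), array([ 0.5  , -0.348,  0.06 ])]
[354.5  34. ] 26 [ 1.0563 -0.2023  0.016 ]
[371.  44.] 17 [ 1.0271 -0.2463  0.016 ]
[40.6 98.9] 493 [0.8675 0.6304 0.016 ]
[  6.6 116.9] 156 [0.8174 0.7146 0.016 ]
[271.6 168.7] 205 [0.6786 0.0218 0.016 ]
[144.1 179.9] 22 [0.6484 0.3482 0.016 ]
[ 47.4 194.9] 570 [0.6091 0.5916 0.016 ]
[221.7 199.5] 213 [0.5973 0.1485 0.016 ]
[278.9 203.4] 211 [0.5873 0.0027 0.016 ]
[  4.4 215.7] 123 [0.5554 0.6953 0.016 ]
[217.7 230.4] 217 [0.5178 0.157  0.016 ]
[277.8 237.5] 219 [0.4997 0.0055 0.016 ]
[102.6 274. ] 25 [0.4087 0.4393 0.016 ]
```

View pics/o6.png

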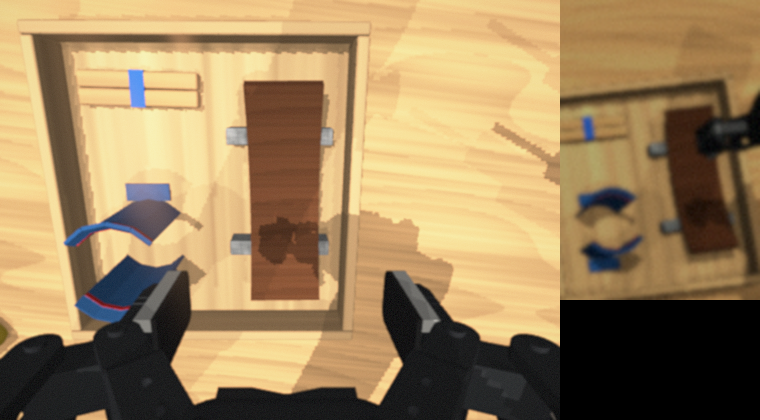

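Run:
```python
from h import *
plan([.5874,.0015,.20],.12)
```

```text
offset [  41.  -371.3   28.2] turn [0.    0.    0.002] rows 6.0 t 16.55
```

>>> servo_tool(
  offset=[
    [41, -371, 28],
    [41, -371, 28],
    [41, -371, 28],
    [41, -371, 28],
    [41, -371, 28],
    [41, -371, 28],
    [41, -371, 28],
    [41, -371, 28],
    [41, -371, 28],
  ],
  turn=[
    [0, 0, 0],
    [0, 0, 0],
    [0, 0, 0],
    [0, 0, 0],
    [0, 0, 0],
    [0, 0, 0],
    [0, 0, 0],
    [0, 0, 0],
    [0, 0, 0],
  ],
  claw=[76, 76, 76, 76, 76, 76, 76, 76, 76],
)

```text
t: 17.68
tcp_pos: [0.5873, -0.001, 0.1994]
tcp_rot: [3.136, 0.186, -0.002]
contact_force: [0.2, -0.5, -0.5]
gripper_width: 0.0759
grip_force: 0.0
```

```bash
cat >> wheels.py <<'E'
def rings(im,c,z=.016,lim=None):
    "wheel centre from the ellipse of the whole red ring's outer edge"
    h,s,v=cv2.split(cv2.cvtColor(im,cv2.COLOR_RGB2HSV))
    m=(((h<8)|(h>172))&(s>140)&(v>90)).astype(np.uint8)
    m=cv2.morphologyEx(m,cv2.MORPH_OPEN,np.ones((3,3)))
    out=[]
    for k in cv2.findContours(m,cv2.RETR_EXTERNAL,cv2.CHAIN_APPROX_NONE)[0]:
        if cv2.contourArea(k)<300: continue
        (u,v),ax,_=cv2.fitEllipse(k); p=ray(c,u,v,z); out.append(((round(u,1),round(v,1)),np.round(ax,1),p.round(4)))
    return out
E
python3 - <<'E'
from wheels import *
s=st(); print(s['t'],s['tcp_pos'],yawof(s))
im,c=grab('wrist','w7')
for r in rings(im,c): print(*r)
plan([.5874,.0015,.027],.12)
E
```

```text
17.675 [ 0.58729884 -0.00103636  0.19938083] 0.1187686795708129
(266.9, 287.8) [41.9 46.3] [0.4996 0.0054 0.016 ]
(94.5, 250.1) [42.5 50.4] [0.5179 0.1575 0.016 ]
(281.7, 192.8) [48.8 50.2] [0.5877 0.0023 0.016 ]
(103.0, 160.1) [47.7 54.8] [0.5975 0.1488 0.016 ]
(239.5, 107.6) [53.  55.8] [0.6514 0.0428 0.016 ]
offset [  0.4  -2.5 172.6] turn [ 0.     0.001 -0.001] rows 2.8 t 17.725
```

>>> servo_tool(
  offset=[
    [1, -3, 60],
    [1, -3, 120],
    [1, -3, 160],
    [1, -3, 172],
    [1, -3, 172],
    [1, -3, 172],
    [1, -3, 172],
    [1, -3, 172],
    [1, -3, 172],
  ],
  turn=[
    [0, 0, 0],
    [0, 0, 0],
    [0, 0, 0],
    [0, 0, 0],
    [0, 0, 0],
    [0, 0, 0],
    [0, 0, 0],
    [0, 0, 0],
    [0, 0, 0],
  ],
  claw=[76, 76, 76, 76, 76, 55, 55, 55, 55],
  newtons=60,
)

```text
t: 18.85
tcp_pos: [0.59, 0.0042, 0.0312]
tcp_rot: [3.135, 0.191, 0.007]
contact_force: [-1.4, -0.1, 6.0]
gripper_width: 0.0564
grip_force: 62.7
```

>>> servo_tool(
  offset=[
    [0, 0, -40],
    [0, 0, -100],
    [0, 0, -150],
    [0, 0, -150],
  ],
  turn=[
    [0, 0, 0],
    [0, 0, 0],
    [0, 0, 0],
    [0, 0, 0],
  ],
  claw=[55, 55, 55, 55],
)

```text
t: 19.35
tcp_pos: [0.5917, 0.0049, 0.1849]
tcp_rot: [3.133, 0.191, 0.018]
contact_force: [0.8, 0.3, -0.5]
gripper_width: 0.0571
grip_force: 63.9
```

Run:
```python
from wheels import *
s=st(); print(s['t'],s['tcp_pos'],yawof(s),s['gripper_width'])
plan([.531,-.255,.18],.12)
im,c=grab('wrist','w8')
for z in (s['tcp_pos'][2]-.011,):
  for r in rings(im,c,z): print(*r)
```

```text
19.35 [0.59165443 0.00491799 0.18486872] 0.1218845335878479 0.057057820470164035
offset [-91.9 250.6   4.6] turn [ 0.003 -0.011  0.002] rows 4.3 t 19.35
(286.3, 297.7) [ 94.4 105.3] [0.5917 0.0046 0.1739]
(92.2, 264.9) [44.2 52.4] [0.5965 0.0788 0.1739]
(101.8, 171.6) [49.6 57. ] [0.6326 0.0749 0.1739]
(244.6, 117.7) [55.2 57.5] [0.657  0.0269 0.1739]
```

View pics/w8.png

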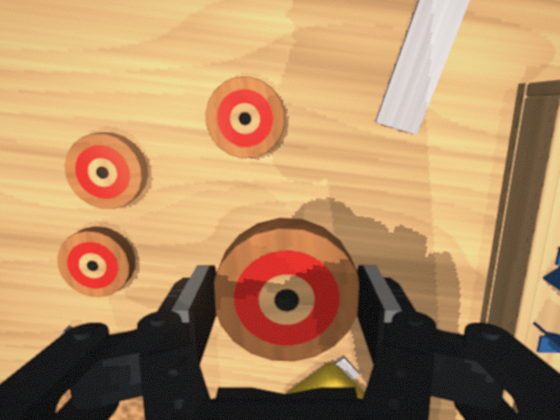

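>>> servo_tool(
  offset=[
    [-92, 250, 5],
    [-92, 250, 5],
    [-92, 250, 5],
    [-92, 250, 5],
    [-92, 250, 5],
    [-92, 250, 5],
    [-92, 250, 5],
    [-92, 250, 5],
    [-92, 250, 5],
    [-92, 250, 5],
  ],
  turn=[
    [0, 0, 0],
    [0, 0, 0],
    [0, 0, 0],
    [0, 0, 0],
    [0, 0, 0],
    [0, 0, 0],
    [0, 0, 0],
    [0, 0, 0],
    [0, 0, 0],
    [0, 0, 0],
  ],
  claw=[55, 55, 55, 55, 55, 55, 55, 55, 55, 55],
)

```text
t: 20.65
tcp_pos: [0.5274, -0.2544, 0.1734]
tcp_rot: [3.136, 0.193, 0.0]
contact_force: [-0.1, -0.5, -0.5]
gripper_width: 0.0566
grip_force: 63.9
```

Run:
```python
from tube import *
s=st(); print(s['t'],s['tcp_pos'],yawof(s),s['gripper_width'])
plan([.531,-.255,.058],.12)
im,c=grab('wrist','w9'); tube(im,c)
for r in rings(im,c,s['tcp_pos'][2]-.011): print(*r)
t,tc=grab('top','t9')
o=np.zeros((420,800,3),np.uint8); o[:,:560]=im; o[:300,560:]=cv2.resize(t[165:265,345:425],None,fx=3,fy=3)
cv2.imwrite('pics/o9.png',o[:,:,::-1])
print(proj(tc,[.531,-.255,.101]))
```

```text
20.65 [ 0.52743033 -0.25443808  0.17338461] 0.12282340309340378 0.056569314151637184
offset [  3.5   1.  115.4] turn [ 0.    -0.     0.003] rows 1.8 t 20.65
blue 281 0 298 25 444 [ 0.6391 -0.2426  0.101 ]
blue 225 130 341 193 2917 [ 0.5722 -0.248   0.101 ]
(286.2, 297.7) [ 94.4 105.2] [ 0.5274 -0.2547  0.1624]
(np.float64(387.89967514054416), np.float64(219.77987949014621))
```

View pics/o9.png

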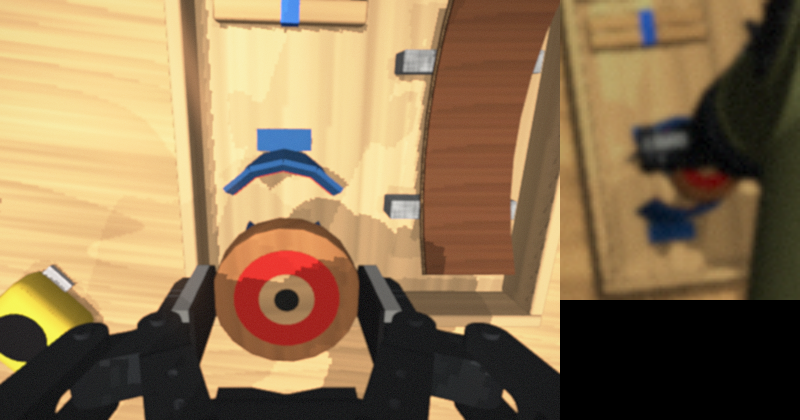

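Run:
```python
from tube import *
c=imaging.calibration('wrist')
im=cv2.imread('pics/w9.png')[:,:,::-1].copy()
for p in [(225,190),(341,190),(283,150),(283,155),(283,160),(283,165)]: print(p,ray(c,*p,.101).round(4), im[p[1],p[0]])
print([tuple(im[r,283]) for r in range(144,176,2)])
```

```text
(225, 190) [ 0.5519 -0.2198  0.101 ] [107 127 175]
(341, 190) [ 0.5593 -0.28    0.101 ] [123 133 172]
(283, 150) [ 0.5762 -0.2474  0.101 ] [28 59 93]
(283, 155) [ 0.5737 -0.2478  0.101 ] [35 64 97]
(283, 160) [ 0.5711 -0.2481  0.101 ] [ 48  90 139]
(283, 165) [ 0.5686 -0.2484  0.101 ] [ 42  83 127]
[(np.uint8(71), np.uint8(129), np.uint8(196)), (np.uint8(69), np.uint8(125), np.uint8(195)), (np.uint8(58), np.uint8(105), np.uint8(161)), (np.uint8(28), np.uint8(59), np.uint8(93)), (np.uint8(33), np.uint8(61), np.uint8(93)), (np.uint8(31), np.uint8(60), np.uint8(93)), (np.uint8(33), np.uint8(58), np.uint8(91)), (np.uint8(36), np.uint8(66), np.uint8(101)), (np.uint8(48), np.uint8(90), np.uint8(139)), (np.uint8(60), np.uint8(107), np.uint8(164)), (np.uint8(60), np.uint8(104), np.uint8(158)), (np.uint8(39), np.uint8(71), np.uint8(112)), (np.uint8(32), np.uint8(70), np.uint8(108)), (np.uint8(108), np.uint8(71), np.uint8(103)), (np.uint8(206), np.uint8(130), np.uint8(101)), (np.uint8(197), np.uint8(158), np.uint8(112))]
```

>>> servo_tool(
  offset=[
    [4, 0, 0],
    [4, 0, 30],
    [4, 0, 50],
    [4, 0, 70],
    [4, 0, 90],
    [4, 0, 110],
    [4, 0, 114],
    [4, 0, 114],
  ],
  turn=[
    [0, 0, 0],
    [0, 0, 0],
    [0, 0, 0],
    [0, 0, 0],
    [0, 0, 0],
    [0, 0, 0],
    [0, 0, 0],
    [0, 0, 0],
  ],
  claw=[55, 55, 55, 55, 55, 55, 55, 55],
)

```text
t: 21.75
tcp_pos: [0.5328, -0.2529, 0.0587]
tcp_rot: [-3.134, -0.193, -0.004]
contact_force: [3.5, 2.6, -0.2]
gripper_width: 0.057
grip_force: 69.3
```

Run:
```python
from h import *
s=st(); print(s['t'],s['tcp_pos'],yawof(s),s['gripper_width'],s['contact_force'])
```

```text
21.75 [ 0.53278079 -0.25286378  0.05869951] 0.12307971824205809 0.05697627938535439 [ 3.48734315  2.56913408 -0.1798218 ]
```

>>> servo_tool(
  offset=[
    [0, 0, 0],
    [0, 0, 0],
    [0, 0, 0],
    [0, 0, -50],
    [0, 0, -100],
    [0, 0, -130],
    [0, 0, -130],
  ],
  turn=[
    [0, 0, 0],
    [0, 0, 0],
    [0, 0, 0],
    [0, 0, 0],
    [0, 0, 0],
    [0, 0, 0],
    [0, 0, 0],
  ],
  claw=[72, 72, 72, 72, 76, 76, 76],
)

```text
t: 22.62
tcp_pos: [0.5325, -0.2555, 0.1923]
tcp_rot: [3.132, 0.19, 0.006]
contact_force: [-1.0, -0.4, -0.1]
gripper_width: 0.0756
grip_force: 0.0
```

Run:
```python
from tube import *
s=st(); print(s['t'],s['tcp_pos'],yawof(s))
im,c=grab('wrist','w10'); tube(im,c)
for z in(.026,.016):
  for r in rings(im,c,z): print(*r)
plan([.4998,.0055,.15],.12)
```

```text
22.625 [ 0.53250864 -0.25549336  0.1922693 ] 0.12121709382067886
blue 278 0 295 38 615 [ 0.6456 -0.2423  0.101 ]
blue 227 136 332 194 2513 [ 0.5727 -0.2481  0.101 ]
blue 239 223 321 272 2571 [ 0.5198 -0.2538  0.101 ]
blue 231 260 328 291 1351 [ 0.5016 -0.2559  0.101 ]
(282.3, 201.9) [52.5 52.7] [ 0.5307 -0.2536  0.026 ]
(282.3, 201.9) [52.5 52.7] [ 0.5282 -0.2539  0.016 ]
offset [ 1.000e-01 -2.626e+02  3.970e+01] turn [ 0.002 -0.001  0.001] rows 4.2 t 22.675
```

View pics/w10.png

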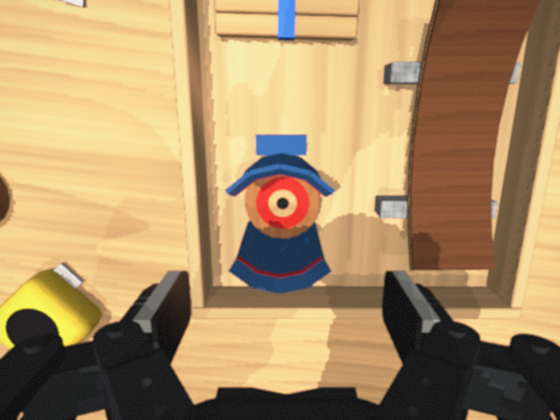

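>>> servo_tool(
  offset=[
    [0, -262, 40],
    [0, -262, 40],
    [0, -262, 40],
    [0, -262, 40],
    [0, -262, 40],
    [0, -262, 40],
    [0, -262, 40],
    [0, -262, 40],
    [0, -262, 40],
  ],
  turn=[
    [0, 0, 0],
    [0, 0, 0],
    [0, 0, 0],
    [0, 0, 0],
    [0, 0, 0],
    [0, 0, 0],
    [0, 0, 0],
    [0, 0, 0],
    [0, 0, 0],
  ],
  claw=[76, 76, 76, 76, 76, 76, 76, 76, 76],
)

```text
t: 23.8
tcp_pos: [0.4995, 0.0043, 0.1493]
tcp_rot: [3.136, 0.188, -0.0]
contact_force: [0.6, -0.2, -0.3]
gripper_width: 0.0763
grip_force: 0.0
```

```bash
cat > next.py <<'E'
from wheels import *
import sys
s=st(); print(s['t'],s['tcp_pos'],yawof(s))
im,c=grab('wrist')
rs=rings(im,c)
for r in rs: print(*r)
p=min((r[2] for r in rs),key=lambda p:np.hypot(*(p[:2]-s['tcp_pos'][:2])))
plan([p[0],p[1],.030],.12)
print('then from pick:'); plan([.532,-.253,.18],.12,pose=([p[0],p[1],.180],.12))
E
python3 next.py
```

```text
23.8 [0.49952634 0.00432725 0.14928849] 0.11975224437338111
(284.2, 210.0) [57.2 59.4] [0.4999 0.0054 0.016 ]
(62.7, 158.0) [57.  67.5] [0.5182 0.1577 0.016 ]
(71.4, 32.0) [64.5 74.9] [0.5973 0.1489 0.016 ]
offset [  0.5  -0.7 119.3] turn [ 0. -0.  0.] rows 1.9 t 23.85
then from pick:
offset [  0.9 260.4   0. ] turn [0. 0. 0.] rows 4.2 t 23.85
```

>>> servo_tool(
  offset=[
    [0, -1, 60],
    [0, -1, 105],
    [0, -1, 118],
    [0, -1, 118],
    [0, -1, 118],
    [0, -1, 118],
    [0, -1, 118],
    [0, -1, 118],
    [0, -1, 60],
    [0, -1, 0],
    [0, -1, -30],
    [0, -1, -30],
  ],
  turn=[
    [0, 0, 0],
    [0, 0, 0],
    [0, 0, 0],
    [0, 0, 0],
    [0, 0, 0],
    [0, 0, 0],
    [0, 0, 0],
    [0, 0, 0],
    [0, 0, 0],
    [0, 0, 0],
    [0, 0, 0],
    [0, 0, 0],
  ],
  claw=[76, 76, 76, 76, 55, 55, 55, 55, 55, 55, 55, 55],
)

```text
t: 25.35
tcp_pos: [0.5017, 0.0066, 0.1835]
tcp_rot: [3.132, 0.191, 0.013]
contact_force: [0.2, -0.0, -1.8]
gripper_width: 0.0559
grip_force: 58.0
```

>>> servo_tool(
  offset=[
    [1, 260, 0],
    [1, 260, 0],
    [1, 260, 0],
    [1, 260, 0],
    [1, 260, 0],
    [1, 260, 0],
    [1, 260, 0],
    [1, 260, 0],
    [1, 260, 0],
  ],
  turn=[
    [0, 0, 0],
    [0, 0, 0],
    [0, 0, 0],
    [0, 0, 0],
    [0, 0, 0],
    [0, 0, 0],
    [0, 0, 0],
    [0, 0, 0],
    [0, 0, 0],
  ],
  claw=[55, 55, 55, 55, 55, 55, 55, 55, 55],
)

```text
t: 26.48
tcp_pos: [0.532, -0.2503, 0.1796]
tcp_rot: [3.135, 0.194, 0.0]
contact_force: [1.2, -0.1, -0.7]
gripper_width: 0.0563
grip_force: 58.1
```

```bash
cat > hold.py <<'E'
from wheels import *
import sys
s=st(); print(s['t'],s['tcp_pos'],yawof(s),s['gripper_width'],s['grip_force'],s['contact_force'])
im,c=grab('wrist','hold'+sys.argv[1])
rs=rings(im,c,s['tcp_pos'][2]-.013); r=max(rs,key=lambda r:r[1].max()); print(*r)
off=r[2][:2]-s['tcp_pos'][:2]; print('in-hand off',off.round(4))
plan([.532,-.253,float(sys.argv[2])],.12)
E
python3 hold.py 2 .058
```

```text
26.475 [ 0.53199718 -0.25034392  0.17957054] 0.12361718440769345 0.05626407975814781 58.05604934692383 [ 1.15366783 -0.0685003  -0.70294353]
(286.2, 291.3) [ 93.3 103.5] [ 0.5336 -0.2504  0.1666]
in-hand off [ 0.0016 -0.0001]
offset [ -0.2   2.3 121.5] turn [ 0.    -0.     0.003] rows 1.9 t 26.525
```

>>> servo_tool(
  offset=[
    [-1, 2, 0],
    [-1, 2, 30],
    [-1, 2, 50],
    [-1, 2, 70],
    [-1, 2, 90],
    [-1, 2, 110],
    [-1, 2, 120],
    [-1, 2, 120],
  ],
  turn=[
    [0, 0, 0],
    [0, 0, 0],
    [0, 0, 0],
    [0, 0, 0],
    [0, 0, 0],
    [0, 0, 0],
    [0, 0, 0],
    [0, 0, 0],
  ],
  claw=[55, 55, 55, 55, 55, 55, 55, 55],
)

```text
t: 27.52
tcp_pos: [0.5306, -0.2531, 0.0601]
tcp_rot: [-3.136, -0.192, 0.004]
contact_force: [-4.4, 2.3, 8.2]
gripper_width: 0.0565
grip_force: 59.4
```

>>> servo_tool(
  offset=[
    [0, 0, 0],
    [0, 0, 0],
    [0, 0, 0],
    [0, 0, -50],
    [0, 0, -100],
    [0, 0, -130],
    [0, 0, -130],
  ],
  turn=[
    [0, 0, 0],
    [0, 0, 0],
    [0, 0, 0],
    [0, 0, 0],
    [0, 0, 0],
    [0, 0, 0],
    [0, 0, 0],
  ],
  claw=[72, 72, 72, 72, 76, 76, 76],
)

```text
t: 28.4
tcp_pos: [0.5327, -0.2542, 0.1923]
tcp_rot: [3.132, 0.191, 0.007]
contact_force: [-0.3, 0.0, -0.6]
gripper_width: 0.0759
grip_force: 0.0
```

```bash
cat > chk.py <<'E'
from tube import *
import sys
k=int(sys.argv[1]); q=[float(v) for v in sys.argv[2:4]]
s=st(); print(s['t'],s['tcp_pos'],yawof(s))
im,c=grab('wrist','chk%d'%k)
for r in rings(im,c,.010+.016*k): print(*r)
plan([q[0],q[1],.15],.12)
E
python3 chk.py 2 .6514 .0428
```

```text
28.4 [ 0.53274946 -0.25415592  0.19226369] 0.12173486627868166
(284.0, 208.9) [53.9 55.7] [ 0.5299 -0.2537  0.042 ]
offset [ 154.9 -279.9   40. ] turn [ 0.002 -0.002  0.002] rows 5.2 t 28.45
```

>>> servo_tool(
  offset=[
    [155, -280, 40],
    [155, -280, 40],
    [155, -280, 40],
    [155, -280, 40],
    [155, -280, 40],
    [155, -280, 40],
    [155, -280, 40],
    [155, -280, 40],
    [155, -280, 40],
    [155, -280, 40],
  ],
  turn=[
    [0, 0, 0],
    [0, 0, 0],
    [0, 0, 0],
    [0, 0, 0],
    [0, 0, 0],
    [0, 0, 0],
    [0, 0, 0],
    [0, 0, 0],
    [0, 0, 0],
    [0, 0, 0],
  ],
  claw=[76, 76, 76, 76, 76, 76, 76, 76, 76, 76],
)

```text
t: 29.7
tcp_pos: [0.6509, 0.0417, 0.1495]
tcp_rot: [3.135, 0.188, 0.0]
contact_force: [-0.4, 0.0, -0.0]
gripper_width: 0.0762
grip_force: 0.0
```

```bash
python3 next.py
```

```text
29.7 [0.65090761 0.04168724 0.14952413] 0.1197178250999401
(131.6, 264.0) [50.8 58.8] [0.5972 0.1486 0.016 ]
(284.4, 210.3) [57.1 59.6] [0.6511 0.0426 0.016 ]
offset [  0.2  -0.6 119.5] turn [ 0.001 -0.     0.   ] rows 1.9 t 29.75
then from pick:
offset [-153.6  279.2    0. ] turn [0. 0. 0.] rows 5.1 t 29.75
```

>>> servo_tool(
  offset=[
    [0, -1, 60],
    [0, -1, 105],
    [0, -1, 118],
    [0, -1, 118],
    [0, -1, 118],
    [0, -1, 118],
    [0, -1, 118],
    [0, -1, 118],
    [0, -1, 60],
    [0, -1, 0],
    [0, -1, -30],
    [0, -1, -30],
  ],
  turn=[
    [0, 0, 0],
    [0, 0, 0],
    [0, 0, 0],
    [0, 0, 0],
    [0, 0, 0],
    [0, 0, 0],
    [0, 0, 0],
    [0, 0, 0],
    [0, 0, 0],
    [0, 0, 0],
    [0, 0, 0],
    [0, 0, 0],
  ],
  claw=[76, 76, 76, 76, 55, 55, 55, 55, 55, 55, 55, 55],
)

```text
t: 31.25
tcp_pos: [0.6531, 0.045, 0.1846]
tcp_rot: [3.135, 0.191, 0.014]
contact_force: [-0.5, -0.1, -0.9]
gripper_width: 0.0559
grip_force: 52.9
```

>>> servo_tool(
  offset=[
    [-154, 280, 0],
    [-154, 280, 0],
    [-154, 280, 0],
    [-154, 280, 0],
    [-154, 280, 0],
    [-154, 280, 0],
    [-154, 280, 0],
    [-154, 280, 0],
    [-154, 280, 0],
    [-154, 280, 0],
  ],
  turn=[
    [0, 0, 0],
    [0, 0, 0],
    [0, 0, 0],
    [0, 0, 0],
    [0, 0, 0],
    [0, 0, 0],
    [0, 0, 0],
    [0, 0, 0],
    [0, 0, 0],
    [0, 0, 0],
  ],
  claw=[55, 55, 55, 55, 55, 55, 55, 55, 55, 55],
)

```text
t: 32.5
tcp_pos: [0.5324, -0.2513, 0.1793]
tcp_rot: [-3.136, -0.194, -0.0]
contact_force: [-0.8, 0.7, 0.0]
gripper_width: 0.0564
grip_force: 52.9
```

```bash
python3 hold.py 3 .076
```

```text
32.5 [ 0.53243648 -0.25126458  0.17932825] 0.12387680725910741 0.05643229401988803 52.93484687805176 [-0.7684268   0.73005335  0.00571406]
(286.2, 292.0) [ 92.7 103.1] [ 0.5337 -0.2514  0.1663]
in-hand off [ 0.0013 -0.0001]
offset [ -0.5   1.4 103.3] turn [-0.    -0.     0.003] rows 1.7 t 32.55
```

>>> servo_tool(
  offset=[
    [-2, 1, 0],
    [-2, 1, 25],
    [-2, 1, 45],
    [-2, 1, 65],
    [-2, 1, 85],
    [-2, 1, 97],
    [-2, 1, 102],
    [-2, 1, 102],
  ],
  turn=[
    [0, 0, 0],
    [0, 0, 0],
    [0, 0, 0],
    [0, 0, 0],
    [0, 0, 0],
    [0, 0, 0],
    [0, 0, 0],
    [0, 0, 0],
  ],
  claw=[55, 55, 55, 55, 55, 55, 55, 55],
)

```text
t: 33.55
tcp_pos: [0.5315, -0.2525, 0.0771]
tcp_rot: [-3.135, -0.193, -0.004]
contact_force: [3.9, 2.8, 1.2]
gripper_width: 0.0559
grip_force: 66.7
```

>>> servo_tool(
  offset=[
    [0, 0, 0],
    [0, 0, 0],
    [0, 0, 0],
    [0, 0, -50],
    [0, 0, -100],
    [0, 0, -115],
    [0, 0, -115],
  ],
  turn=[
    [0, 0, 0],
    [0, 0, 0],
    [0, 0, 0],
    [0, 0, 0],
    [0, 0, 0],
    [0, 0, 0],
    [0, 0, 0],
  ],
  claw=[72, 72, 72, 72, 76, 76, 76],
)

```text
t: 34.42
tcp_pos: [0.5302, -0.2542, 0.1929]
tcp_rot: [3.134, 0.19, 0.001]
contact_force: [-0.1, 0.0, -0.5]
gripper_width: 0.076
grip_force: 0.0
```

```bash
python3 chk.py 3 .5972 .1487
```

```text
34.425 [ 0.53016774 -0.2541582   0.19294948] 0.1212543861682963
(283.8, 211.5) [56.6 59.1] [ 0.5291 -0.2531  0.058 ]
offset [ 116.1 -391.4   41.3] turn [-0.     0.001  0.001] rows 6.6 t 34.475
```

>>> servo_tool(
  offset=[
    [116, -391, 41],
    [116, -391, 41],
    [116, -391, 41],
    [116, -391, 41],
    [116, -391, 41],
    [116, -391, 41],
    [116, -391, 41],
    [116, -391, 41],
    [116, -391, 41],
    [116, -391, 41],
    [116, -391, 41],
  ],
  turn=[
    [0, 0, 0],
    [0, 0, 0],
    [0, 0, 0],
    [0, 0, 0],
    [0, 0, 0],
    [0, 0, 0],
    [0, 0, 0],
    [0, 0, 0],
    [0, 0, 0],
    [0, 0, 0],
    [0, 0, 0],
  ],
  claw=[76, 76, 76, 76, 76, 76, 76, 76, 76, 76, 76],
)

```text
t: 35.85
tcp_pos: [0.5979, 0.1469, 0.1511]
tcp_rot: [3.135, 0.188, -0.0]
contact_force: [0.7, -0.1, 0.2]
gripper_width: 0.0761
grip_force: 0.0
```

```bash
python3 next.py
```

```text
35.85 [0.5978914  0.14687793 0.15114746] 0.1194978814315962
(260.1, 308.8) [48.2 54.6] [0.5177 0.1569 0.016 ]
(284.0, 210.2) [56.9 58.9] [0.5976 0.148  0.016 ]
offset [ -0.2  -0.9 121.3] turn [ 0.001 -0.    -0.   ] rows 1.9 t 35.9
then from pick:
offset [-113.1  390.3    0. ] turn [0. 0. 0.] rows 6.5 t 35.9
```

>>> servo_tool(
  offset=[
    [0, -1, 60],
    [0, -1, 105],
    [0, -1, 120],
    [0, -1, 120],
    [0, -1, 120],
    [0, -1, 120],
    [0, -1, 120],
    [0, -1, 120],
    [0, -1, 60],
    [0, -1, 0],
    [0, -1, -30],
    [0, -1, -30],
  ],
  turn=[
    [0, 0, 0],
    [0, 0, 0],
    [0, 0, 0],
    [0, 0, 0],
    [0, 0, 0],
    [0, 0, 0],
    [0, 0, 0],
    [0, 0, 0],
    [0, 0, 0],
    [0, 0, 0],
    [0, 0, 0],
    [0, 0, 0],
  ],
  claw=[76, 76, 76, 76, 55, 55, 55, 55, 55, 55, 55, 55],
)

```text
t: 37.4
tcp_pos: [0.5998, 0.1507, 0.1864]
tcp_rot: [-3.135, -0.191, -0.014]
contact_force: [0.5, -0.8, -0.6]
gripper_width: 0.0558
grip_force: 54.6
```

>>> servo_tool(
  offset=[
    [-114, 391, 0],
    [-114, 391, 0],
    [-114, 391, 0],
    [-114, 391, 0],
    [-114, 391, 0],
    [-114, 391, 0],
    [-114, 391, 0],
    [-114, 391, 0],
    [-114, 391, 0],
    [-114, 391, 0],
    [-114, 391, 0],
  ],
  turn=[
    [0, 0, 0],
    [0, 0, 0],
    [0, 0, 0],
    [0, 0, 0],
    [0, 0, 0],
    [0, 0, 0],
    [0, 0, 0],
    [0, 0, 0],
    [0, 0, 0],
    [0, 0, 0],
    [0, 0, 0],
  ],
  claw=[55, 55, 55, 55, 55, 55, 55, 55, 55, 55, 55],
)

```text
t: 38.78
tcp_pos: [0.5323, -0.251, 0.1814]
tcp_rot: [3.135, 0.195, 0.0]
contact_force: [-0.9, -0.3, -0.4]
gripper_width: 0.056
grip_force: 54.7
```

```bash
python3 hold.py 4 .092
```

```text
38.775 [ 0.5323439  -0.25104244  0.18140264] 0.1241766135292619 0.05602033668123298 54.67691123485565 [-0.94487268 -0.26566142 -0.40140336]
(286.2, 292.6) [ 93.2 103. ] [ 0.5334 -0.2512  0.1684]
in-hand off [ 0.0011 -0.0002]
offset [-0.5  1.6 89.4] turn [ 0.    -0.     0.004] rows 1.4 t 38.825
```

>>> servo_tool(
  offset=[
    [-1, 1, 0],
    [-1, 1, 20],
    [-1, 1, 40],
    [-1, 1, 60],
    [-1, 1, 75],
    [-1, 1, 85],
    [-1, 1, 90],
    [-1, 1, 90],
  ],
  turn=[
    [0, 0, 0],
    [0, 0, 0],
    [0, 0, 0],
    [0, 0, 0],
    [0, 0, 0],
    [0, 0, 0],
    [0, 0, 0],
    [0, 0, 0],
  ],
  claw=[55, 55, 55, 55, 55, 55, 55, 55],
)

```text
t: 39.83
tcp_pos: [0.5313, -0.2525, 0.0922]
tcp_rot: [-3.135, -0.192, 0.001]
contact_force: [-1.1, 3.3, 8.9]
gripper_width: 0.0559
grip_force: 64.3
```

>>> servo_tool(
  offset=[
    [0, 0, 0],
    [0, 0, 0],
    [0, 0, 0],
    [0, 0, -50],
    [0, 0, -100],
    [0, 0, -100],
  ],
  turn=[
    [0, 0, 0],
    [0, 0, 0],
    [0, 0, 0],
    [0, 0, 0],
    [0, 0, 0],
    [0, 0, 0],
  ],
  claw=[72, 72, 72, 72, 76, 76],
)

```text
t: 40.58
tcp_pos: [0.5333, -0.2545, 0.1956]
tcp_rot: [3.131, 0.19, 0.01]
contact_force: [0.6, -0.1, -0.6]
gripper_width: 0.0762
grip_force: 0.0
```

```bash
python3 chk.py 4 .5178 .157
```

```text
40.575 [ 0.53333819 -0.25454221  0.19563258] 0.1214623853499927
(282.1, 222.3) [59.1 61.8] [ 0.5291 -0.2532  0.074 ]
offset [  35.8 -410.    42. ] turn [ 0.003 -0.002  0.001] rows 6.6 t 40.625
```

>>> servo_tool(
  offset=[
    [36, -410, 42],
    [36, -410, 42],
    [36, -410, 42],
    [36, -410, 42],
    [36, -410, 42],
    [36, -410, 42],
    [36, -410, 42],
    [36, -410, 42],
    [36, -410, 42],
    [36, -410, 42],
    [36, -410, 42],
  ],
  turn=[
    [0, 0, 0],
    [0, 0, 0],
    [0, 0, 0],
    [0, 0, 0],
    [0, 0, 0],
    [0, 0, 0],
    [0, 0, 0],
    [0, 0, 0],
    [0, 0, 0],
    [0, 0, 0],
    [0, 0, 0],
  ],
  claw=[76, 76, 76, 76, 76, 76, 76, 76, 76, 76, 76],
)

```text
t: 42.0
tcp_pos: [0.5172, 0.1563, 0.1491]
tcp_rot: [3.135, 0.187, -0.0]
contact_force: [0.3, -0.8, 0.5]
gripper_width: 0.0759
grip_force: 0.0
```

```bash
python3 next.py
```

```text
42.0 [0.5172407  0.15630255 0.14911799] 0.1194184629784692
(285.1, 209.5) [57.2 59.7] [0.5181 0.1568 0.016 ]
offset [  0.9  -0.2 119.2] turn [ 0.001  0.    -0.   ] rows 1.9 t 42.05
then from pick:
offset [-35.3 408.5   0. ] turn [0. 0. 0.] rows 6.6 t 42.05
```

>>> servo_tool(
  offset=[
    [1, 0, 60],
    [1, 0, 105],
    [1, 0, 118],
    [1, 0, 118],
    [1, 0, 118],
    [1, 0, 118],
    [1, 0, 118],
    [1, 0, 118],
    [1, 0, 60],
    [1, 0, 0],
    [1, 0, -30],
    [1, 0, -30],
  ],
  turn=[
    [0, 0, 0],
    [0, 0, 0],
    [0, 0, 0],
    [0, 0, 0],
    [0, 0, 0],
    [0, 0, 0],
    [0, 0, 0],
    [0, 0, 0],
    [0, 0, 0],
    [0, 0, 0],
    [0, 0, 0],
    [0, 0, 0],
  ],
  claw=[76, 76, 76, 76, 55, 55, 55, 55, 55, 55, 55, 55],
)

```text
t: 43.55
tcp_pos: [0.5202, 0.1589, 0.1836]
tcp_rot: [3.135, 0.191, 0.013]
contact_force: [-0.3, 0.4, -0.6]
gripper_width: 0.0562
grip_force: 56.7
```

>>> servo_tool(
  offset=[
    [-36, 409, 0],
    [-36, 409, 0],
    [-36, 409, 0],
    [-36, 409, 0],
    [-36, 409, 0],
    [-36, 409, 0],
    [-36, 409, 0],
    [-36, 409, 0],
    [-36, 409, 0],
    [-36, 409, 0],
    [-36, 409, 0],
  ],
  turn=[
    [0, 0, 0],
    [0, 0, 0],
    [0, 0, 0],
    [0, 0, 0],
    [0, 0, 0],
    [0, 0, 0],
    [0, 0, 0],
    [0, 0, 0],
    [0, 0, 0],
    [0, 0, 0],
    [0, 0, 0],
  ],
  claw=[55, 55, 55, 55, 55, 55, 55, 55, 55, 55, 55],
)

```text
t: 44.92
tcp_pos: [0.5322, -0.2511, 0.1795]
tcp_rot: [3.135, 0.195, 0.0]
contact_force: [-0.3, -0.6, -0.8]
gripper_width: 0.056
grip_force: 56.7
```

```bash
python3 hold.py 5 .107
```

```text
44.925 [ 0.53217051 -0.25112454  0.17946263] 0.12393346771282773 0.055970937965103336 56.732951402664185 [-0.25156867 -0.60377007 -0.82741536]
(286.3, 292.3) [ 93.  103.4] [ 0.5333 -0.2513  0.1665]
in-hand off [ 0.0011 -0.0002]
offset [-0.3  1.5 72.5] turn [ 0.    -0.     0.004] rows 1.2 t 44.975
```

>>> servo_tool(
  offset=[
    [-1, 1, 0],
    [-1, 1, 20],
    [-1, 1, 35],
    [-1, 1, 50],
    [-1, 1, 62],
    [-1, 1, 72],
    [-1, 1, 73],
    [-1, 1, 73],
  ],
  turn=[
    [0, 0, 0],
    [0, 0, 0],
    [0, 0, 0],
    [0, 0, 0],
    [0, 0, 0],
    [0, 0, 0],
    [0, 0, 0],
    [0, 0, 0],
  ],
  claw=[55, 55, 55, 55, 55, 55, 55, 55],
)

```text
t: 45.98
tcp_pos: [0.5313, -0.2533, 0.1082]
tcp_rot: [3.135, 0.191, -0.001]
contact_force: [-4.0, 2.4, 12.8]
gripper_width: 0.056
grip_force: 59.0
```

>>> servo_tool(
  offset=[
    [0, 0, 0],
    [0, 0, 0],
    [0, 0, 0],
    [0, 0, -50],
    [0, 0, -90],
    [0, 0, -90],
  ],
  turn=[
    [0, 0, 0],
    [0, 0, 0],
    [0, 0, 0],
    [0, 0, 0],
    [0, 0, 0],
    [0, 0, 0],
  ],
  claw=[72, 72, 72, 72, 76, 76],
)

```text
t: 46.72
tcp_pos: [0.5331, -0.2542, 0.1998]
tcp_rot: [3.132, 0.191, 0.009]
contact_force: [-0.7, -0.0, 0.0]
gripper_width: 0.0758
grip_force: 0.0
```

```bash
python3 chk.py 5 .6 0
python3 - <<'E'
from wheels import *
im,c=grab('side'); im2=cv2.imread('pics/chk5.png')[:,:,::-1]; t,_=grab('top')
o=np.zeros((580,790,3),np.uint8); o[:420,:560]=im2
o[:400,560:]=cv2.resize(im[260:360,255:312],None,fx=4,fy=4)[:,:228].copy() if 0 else cv2.resize(im[260:360,250:307],(230,400))
o[420:580,:560]=cv2.resize(t[150:310,90:370],(560,320))[60:220]
cv2.imwrite('pics/fin.png',o[:,:,::-1])
E
```

```text
46.725 [ 0.53313594 -0.25418871  0.19980226] 0.12169646056295197
(284.1, 226.5) [61.5 65. ] [ 0.5298 -0.254   0.09  ]
offset [  98.5 -243.8   47.2] turn [ 0.002 -0.002  0.002] rows 4.3 t 46.775
```

View pics/fin.png

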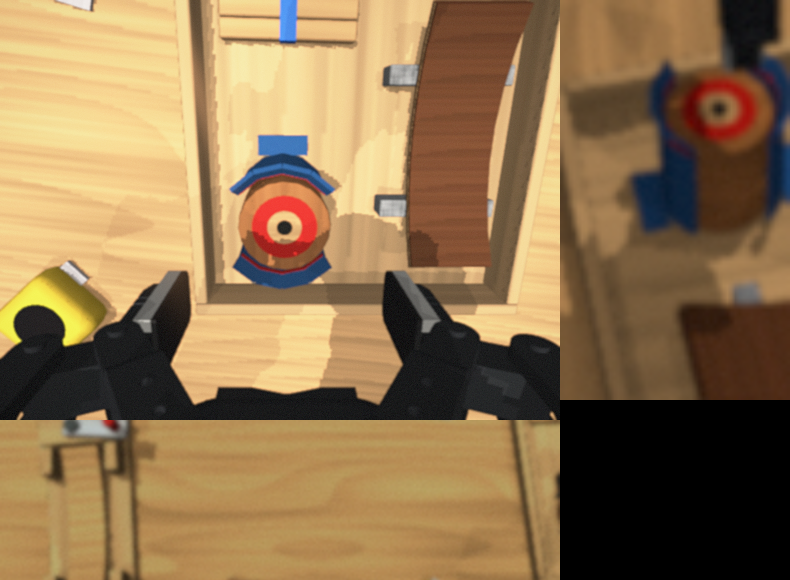

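The pictures show five wheels flat in the tube, with the stack top at the red line (ring at about (284,226)). The seat lies on both battens and no wheels are left on the bench. I'm handing the job in.

```bash
python3 -c "
from station import workorder
print(workorder.close_job())"
```

```text
the job is handed in; nothing more can be done
None
```

The job is handed in, result not reported back: both keepers are turned well aside, the seat lies curving up on the battens, and all five wheels are stacked to the red line with none spare.

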